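Tip the upright bracket over a stop bar onto its back

ROBOT

A 7-joint arm with a two-finger parallel gripper is mounted at the origin on a cart in front of the work surface, level with it; the furniture and walls round the work are solid. World frame = base frame: x ahead of the robot, y to its left, z up, the work surface at z = 0. Lengths are in m, angles in rad, forces in N, time in s.
With the tool pointing down it reaches from about 0.425 to 1.025 m from the base axis. Payload 9.4 kg.
Tool frame: the origin (TCP) lies at the very end of the fingers, on their centre line; the grasp point (between the pads) lies env.grasp_offset behind it (env.grasp_offset is the distance from the TCP to the grasp point, in m); x points along the fingers, y is the direction in which the jaws open and shut, and the axes are right-handed (so a half turn about x gives the same grasp; the last joint's range is limited). The gripper opens to 93 mm and grips with 3 to 60 N. Pads are 15 mm wide; open, the fingers measure 128 mm over their backs; the gripper's body (75 mm by 188 mm) begins 65 mm behind the grasp point.
Start: joints at [-1.389, 0.599, -0.003, 1.599, 0.002, 0.943, -0.08], TCP at [0.186, 0.701, 0.219] pointing down, gripper open.
Joint ranges: [-2.57, 2.57], [-0.35, 1.97], [-1.29, 1.29], [0.11, 2.56], [-1.05, 4.19], [0.11, 1.86], [-2.63, 2.63]. Speed limits (rad/s): [2.22, 2.22, 3.01, 3.01, 3.14, 3.14, 3.14].

INTERFACE

Orientations are given as a unit quaternion [x, y, z, w].
In Python, from workcell import env gives the robot as it stands. The module is installed in compiled form; this text tells all that it offers.
- The arm moves only by the shell command python3 -m handwheel 'ROWS' [OPENING] [FORCE]. ROWS is JSON, a list of rows, each an object with "linear": the shift along the tool's x, y, z in mm, a list of three; "rotation": the turn, a rotation vector about the tool's x, y, z in rad, a list of three. In form: [{"linear": [dx, dy, dz], "rotation": [rx, ry, rz]}, ...]. A call has 1 to 20 rows; each row shifts and turns the commanded pose from where the row before left it, along the tool's axes as they then stand; what a row does not reach is not made up. A row lasts 1/12 s, in which the tool goes at most 41.7 mm and 7.16 degrees, less where a joint would pass 70% of its speed; a pose out of reach is approached as far as the arm can. A call is refused whole if a number of a shift passes 41.7 or a number of a turn 0.125, either way. A call with a gripper value outside its range is refused whole. OPENING is the opening, from 0 (shut) to 1 (fully open), set as the call begins (- or left out, the last holds). The fingers move at their own pace and stop on an object; FORCE is the grip in N (left out, the last holds). Time passes only in rows, so rows that do not move let the fingers close. It gives the time, the measured TCP pose, the force and the opening at its end, in the units of the state.
- env.sense(): the state, without advancing time (a new reading comes with each control period).
- env.capture(name): name is "scene" or "top"; returns the picture (400x640x3 uint8, blue, green, red); there is no depth.
- env.camera_info(name): a dict with "fov_y" (degrees; the focal length in pixels is half the picture's height over the tangent of half this angle, whatever the lens; pixels are square), "cx", "cy" (the principal point, pixels), "rvec" (rotation vector, rad) and "tvec" (3), from world to camera coordinates, as OpenCV has them. Camera axes: x right, y down, z forward; pixel columns grow to the right and rows downward; lengths in m; the calibration is good to about 2 mm. A picture is of the moment at which its call begins. camera_info takes no time and is no camera call.
- env.sign_off(): hands the job in, once; it reports no verdict.
The state is a dict: "clock": time; "joint_pos": joint angles; "qvel": joint speeds; "joint_torque": joint torques, N m; "tcp_pos": TCP position; "ee_rot": TCP orientation; "ft_force": force on the tool from outside, world axes, zero at the start; "torque": the same for the moment, N m; "grip_width": finger opening in m.
Only numpy, scipy, OpenCV 4.12 (cv2) and the standard library are available. Lean on these libraries where they do the work, as an engineer would, in place of code of your own. Each camera call takes 0.05 s, during which the arm holds its last target.

TASK

Using only the fingertips, with nothing gripped or lifted, push the standing blue bracket along the bench until its heel is against the stop bar of the aluminium cradle, then tip it over the bar onto its back so that it lies level on the bar and the rubber rest. Do not let it fall: stay with it all the way and let it down slowly, for instance with a fingertip in the step of its foot. Leave it lying there untouched, and do not disturb the other things on the bench.

Things in the scene. Friction and masses are not known exactly. Their poses are not given: they have to be found in the camera images.
- bracket: Blue angle bracket, loose, 0.28-0.44 kg, 60 mm wide (y). Origin: middle of the heel edge, on the underside. Own z up the upright; the foot runs to -x; the back face is x = 0. Own frame, mm: upright x -16..0, z 0..140; foot x -110..-16, z 0..10; bare-metal key on the back, x 0..6, y -20..20, z 28..38, which drops behind the stop bar when it lies. Centre of mass about x -27, z 47.
- bracket_top (a point): Top edge of the bracket's back face, middle (140 mm above the heel). Tilted by about 30 deg the bracket passes its balance, then falls by itself unless its foot is held back from the upper side.
- bracket_crook (a point): Inner corner of the foot's step, where a fingertip fits: middle of the line where the cross plate's front face (own x -62, 6 mm thick, z 10..46, full width, tied to the upright by two gussets; push it) meets the foot's upper side (z 10). The free step runs from here 48 mm to the toe.
- cradle: Aluminium cradle fixed to the bench. Origin: on the bench, middle of the stop bar's front face; own +x is the way to tip, y along the bar. Stop bar x 0..14, y -55..55, 8 mm high; rubber rest x 105..125, 8 mm high; low runners at y -47, 47. The bracket starts upright 14-34 mm in front, back to the bar within 9 deg; lying properly, its heel is about 8 mm in front of the bar, its back 8 mm up.
- bolt_1: Bystander: hex bolt 42 mm long lying beside the cradle.
- bolt_2: Bystander: hex bolt 42 mm long lying beside the cradle.
- uv_meter: Bystander: round white meter puck, 100 mm wide, 16 mm high.
- t_bracket: Bystander: small die-cast corner bracket, 36 mm.
- loupe: Bystander: black magnifier loupe, 42 mm wide, 40 mm high.
- screwdriver_red: Bystander: red-handled screwdriver, 160 mm long.

How it is judged:
By the outcome, as a careful person would: the job done as asked, in the order asked, and still so for the second after the job is handed in, with the robot touching nothing.
It also fails if it takes over 50 s, if anything falls off the work surface, if the arm or the gripper's body presses on something with over 40 N, if the wrist force passes 120 N, or if a joint passes its speed limit or range.

## Working session

There is one attempt and no reset: what is moved stays moved. The work goes in short steps, Python scripts to look and compute and a shell command to move; the robot and the scene stay as the last step left them, time stands still between calls to the robot, and variables do not carry over. Pictures are saved under pics/ and viewed, and the job is handed in when it is done.

```bash
mkdir -p pics; ls
python3 - <<'E'
from workcell import env
import cv2
s=env.sense()
for k,v in s.items(): print(k,v)
print(env.grasp_offset)
for n in("scene","top"):
    print(n,env.camera_info(n)); cv2.imwrite(f"pics/{n}0.png",env.capture(n))
E
```

```text
pics
clock 0.0
joint_pos [-1.3887167   0.60012382 -0.00249141  1.60012754  0.00176887  0.94290908
 -0.07976136]
qvel [ 0.00052764  0.0015593  -0.00092361  0.00226029  0.00194543  0.00099317
 -0.0001332 ]
joint_torque [-5.67757215e-04 -7.65074873e+01  1.49682172e+00 -2.52350092e+01
 -5.23887179e-02  1.69016345e-02  1.54108902e-04]
tcp_pos [0.18544368 0.70037244 0.21776249]
ee_rot [ 0.09067142  0.70121675 -0.09177793  0.70117799]
ft_force [-0.52608983 -0.3586378   0.1305805 ]
torque [-0.01661934  0.00074632  0.03275625]
grip_width 0.09287322148972757
0.0188
scene {'fov_y': 49.02061416790811, 'cx': 318.26154365021523, 'cy': 199.18705563904635, 'rvec': array([ 0.84236586, -2.26663002,  1.39679743]), 'tvec': array([0.47744584, 0.25640397, 0.74469677])}
top {'fov_y': 48.46706070728048, 'cx': 312.4578892995009, 'cy': 196.4596877188512, 'rvec': array([ 2.20158204, -2.15549271,  0.09323053]), 'tvec': array([0.05614836, 0.56861574, 1.07481642])}
```

View pics/scene0.png

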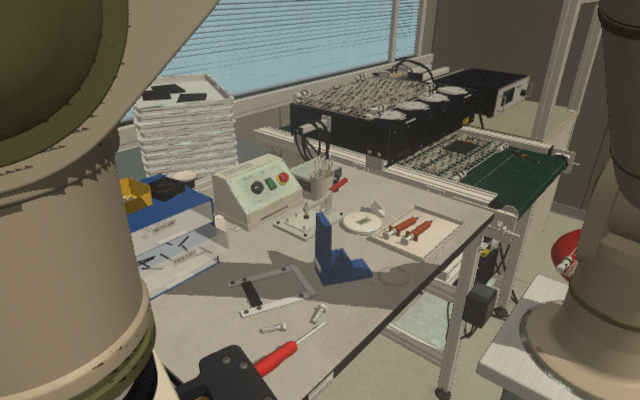

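View pics/top0.png

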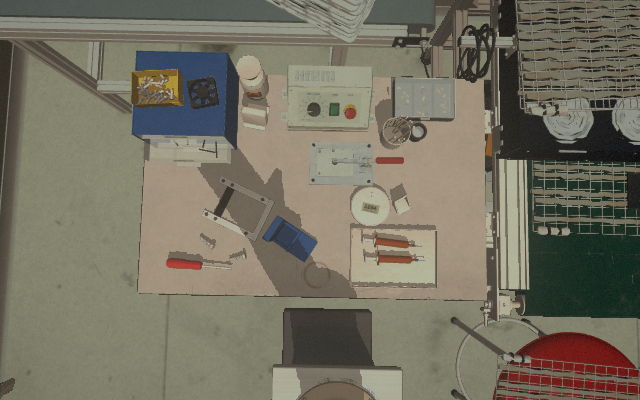

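```bash
cat > h.py <<'E'
import numpy as np, cv2
from scipy.spatial.transform import Rotation as R
from workcell import env
def cam(n):
    c=env.camera_info(n); f=200/np.tan(np.radians(c['fov_y'])/2)
    K=np.array([[f,0,c['cx']],[0,f,c['cy']],[0,0,1.]]); return K,c['rvec'],c['tvec']
def proj(n,P):
    K,r,t=cam(n); return cv2.projectPoints(np.array(P,float).reshape(-1,3),r,t,K,None)[0].reshape(-1,2)
def unproj(n,uv,z=0):
    K,r,t=cam(n); Rm=cv2.Rodrigues(r)[0]; o=-Rm.T@t; out=[]
    for u,v in np.atleast_2d(uv):
        d=Rm.T@np.linalg.inv(K)@[u,v,1]; out.append(o+d*(z-o[2])/d[2])
    return np.array(out)
def crop(img,x,y,w,h,s): return cv2.resize(img[y:y+h,x:x+w],None,fx=s,fy=s,interpolation=cv2.INTER_CUBIC)
E
python3 - <<'E'
from h import *
for n in("scene","top"):
    print(proj(n,[[0,0,0],[.186,.7,.218],[.6,0,0]]))
    K,r,t=cam(n); print(-cv2.Rodrigues(r)[0].T@t)
a=cv2.imread("pics/top0.png"); cv2.imwrite("pics/topc.png",crop(a,140,160,200,140,4))
a=cv2.imread("pics/scene0.png"); cv2.imwrite("pics/scenec.png",crop(a,220,200,200,140,4))
print(unproj("top",[[229,185],[214,210],[273,200],[258,238],[140,290],[490,297]]))
E
```

```text
[[599.49279772 350.21740218]
 [135.80494539 589.24655431]
 [326.14282053 229.09221091]]
[0.01761351 0.7313271  0.55957238]
[[335.66938324 431.52302766]
 [-12.86387466 374.59849651]
 [339.61617486 184.96898555]]
[0.47449117 0.06825328 1.11888625]
[[ 0.5939601   0.28003114  0.        ]
 [ 0.52983597  0.31546457  0.        ]
 [ 0.55824984  0.1675851   0.        ]
 [ 0.46195446  0.20244248  0.        ]
 [ 0.3273834   0.49104881  0.        ]
 [ 0.32836231 -0.37758287  0.        ]]
```

View pics/topc.png

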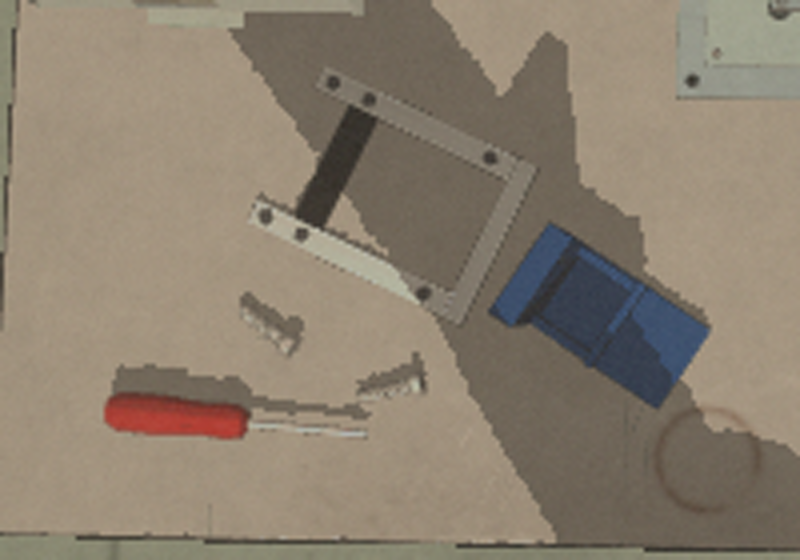

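View pics/scenec.png

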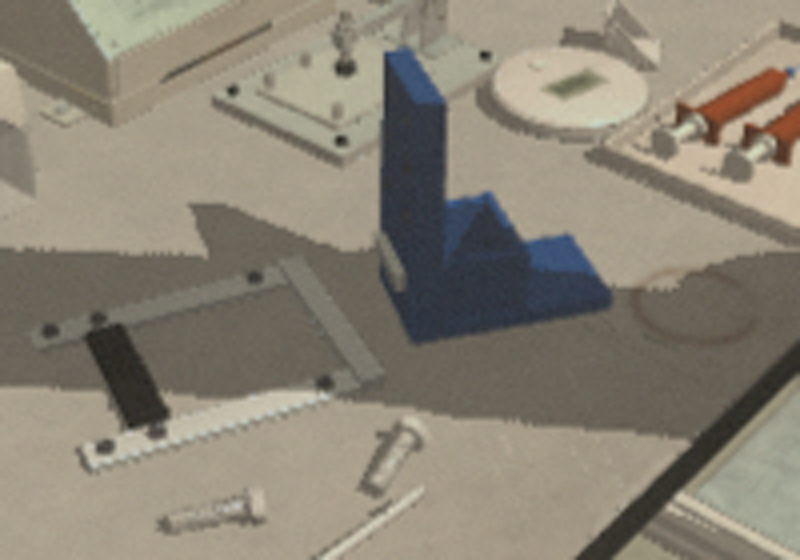

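```bash
cat > fit.py <<'E'
from h import *
from scipy.optimize import least_squares
def c2p(o,s,p): p=np.array(p,float); return (p+.5)/s-.5+np.array(o)
def world(q,P):
    P=np.array(P,float)/1000; c,s=np.cos(q[2]),np.sin(q[2])
    return np.c_[q[0]+c*P[:,0]-s*P[:,1],q[1]+s*P[:,0]+c*P[:,1],P[:,2]]
def fit(obs,q0):
    def f(q): return np.concatenate([(proj(n,world(q,P))-uv).ravel() for n,P,uv in obs])
    r=least_squares(f,q0,loss='soft_l1'); return r.x,r.fun.reshape(-1,2)
E
python3 - <<'E'
from fit import *
T=lambda p:c2p((140,160),4,p); S=lambda p:c2p((220,200),4,p)
cr=[("top",[[0,-55,8],[0,55,8],[125,-39,8],[105,-39,8],[105,39,8],[125,39,8]],T([[538,168],[460,325],[352,105],[378,116],[323,229],[297,216]])),
("scene",[[0,-55,8],[0,55,8],[14,-55,8],[14,55,8]],S([[303,258],[383,376],[280,265],[355,385]]))]
q,e=fit(cr,[.5,.2,1.1]);print("cradle",q,np.degrees(q[2]));print(e.round(1))
br=[("top",[[0,-30,140],[0,30,140],[-110,-30,10],[-110,30,10]],T([[552,222],[490,307],[710,325],[658,408]])),
("scene",[[0,-30,140],[-16,-30,140],[-16,30,140],[0,30,140],[0,30,0],[-110,30,10]],S([[385,52],[410,48],[445,100],[418,103],[418,342],[610,292]]))]
b,e=fit(br,[.5,.17,1.1]);print("bracket",b,np.degrees(b[2]));print(e.round(1))
# rel
c,s=np.cos(q[2]),np.sin(q[2]); d=b[:2]-q[:2]; print("rel",c*d[0]+s*d[1],-s*d[0]+c*d[1],np.degrees(b[2]-q[2]))
# outline overlay
def ov(n,fn):
    im=cv2.imread(f"pics/{n}0.png"); o=(140,160) if n=="top" else (220,200)
    im=crop(im,*o,200,140,4)
    def L(q,P,col):
        p=((proj(n,world(q,P))-o+.5)*4-.5).round().astype(int); cv2.polylines(im,[p],True,col,1)
    for z in(0,8): L(q,[[0,-55,z],[0,55,z],[14,55,z],[14,-55,z]],(0,255,0))
    L(q,[[105,-39,8],[125,-39,8],[125,39,8],[105,39,8]],(0,255,0))
    for y in(-30,30): L(b,[[0,y,0],[0,y,140],[-16,y,140],[-16,y,10],[-110,y,10],[-110,y,0]],(0,0,255))
    L(b,[[-62,-30,46],[-62,30,46],[-62,30,10],[-62,-30,10]],(0,255,255))
    cv2.imwrite(fn,im)
ov("top","pics/ovt.png");ov("scene","pics/ovs.png")
E
```

```text
cradle [0.50237178 0.18749215 1.11991692] 64.16651276945763
[[ 0.1  0.7]
 [-0.8  0.7]
 [-0.4 -0.5]
 [ 0.1  0.4]
 [-0.8 -0.2]
 [-1.3 -0.6]
 [-0.  -1.3]
 [ 0.5 -0.4]
 [-0.4 -1.6]
 [ 0.9 -0.8]]
bracket [0.49037409 0.16088567 1.00187321] 57.403106305369526
[[-0.3 -0.5]
 [-0.2  1. ]
 [ 0.9  0.7]
 [ 0.4  0.2]
 [-1.4 -1.4]
 [ 0.  -1.5]
 [ 0.9  0.1]
 [-0.4  0.5]
 [-1.9  0.4]
 [ 0.5 -0.1]]
rel -0.02917562672050531 -0.0007952736433595731 -6.763406464088098
```

View pics/ovt.png

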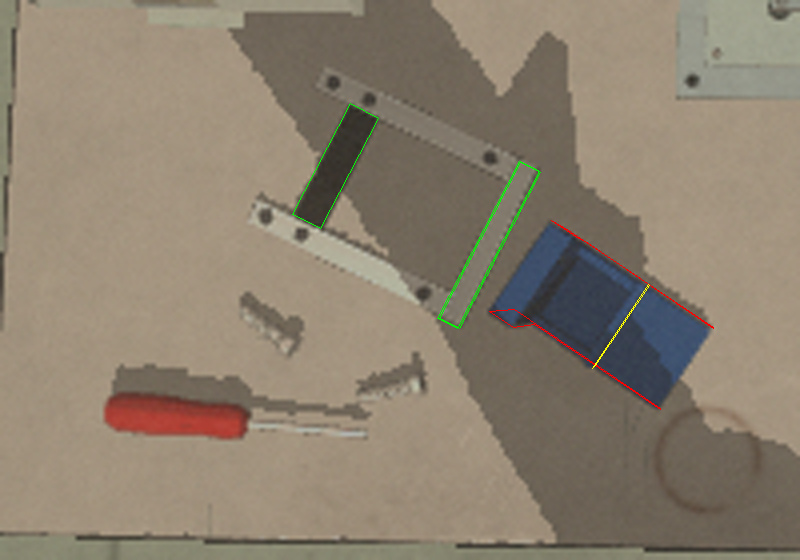

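View pics/ovs.png

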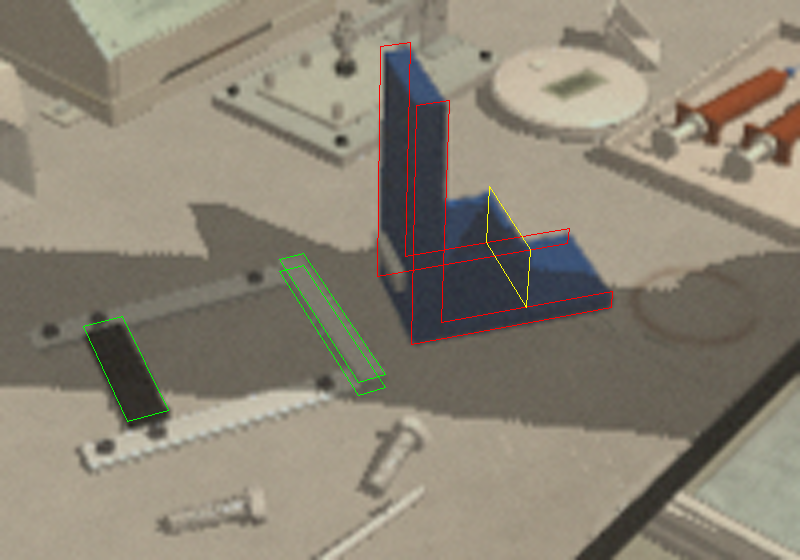

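```bash
cat >> fit.py <<'E'
CR=np.array([0.50237,0.18749,1.11992])
def tool():
    s=env.sense(); Rm=R.from_quat(s['ee_rot']).as_matrix(); c,sn=np.cos(CR[2]),np.sin(CR[2])
    C=np.array([[c,-sn,0],[sn,c,0],[0,0,1.]]).T
    return s,C@(s['tcp_pos']-[CR[0],CR[1],0])*1000,C@Rm,C@s['ft_force'],C
def st():
    s,p,Rc,f,C=tool()
    # rotation vec (tool frame) needed to reach [down, cradle y, cradle x]
    G=np.array([[0,0,1],[0,1,0],[-1,0,0.]])
    rv=R.from_matrix(Rc.T@G).as_rotvec()
    print("t %.2f tcp(cradle mm) %s F(cradle) %s rot2go(tool) %s w %.1f"%(s['clock'],p.round(1),f.round(1),rv.round(3),s['grip_width']*1000)); return s,p,Rc
E
python3 - <<'E'
from fit import *
s,p,Rc=st(); print(Rc.round(3)); print(s['joint_pos'])
b=np.array([.49037,.16089,1.00187]);
for P in([-80,0,10],):
  w=world(b,[P])[0]; print(w, Rc.T@ (tool()[4]@(w-[CR[0],CR[1],0])*1000-p), tool()[4]@(w-[CR[0],CR[1],0])*1000)
E
```

```text
t 0.10 tcp(cradle mm) [323.6 508.7 217.8] F(cradle) [ 0.5  0.2 -0.1] rot2go(tool) [-1.379e+00 -1.000e-03  1.000e-03] w 92.9
[[-0.001  0.982  0.191]
 [-0.     0.191 -0.982]
 [-1.    -0.001  0.   ]]
[-1.38869732  0.60007664 -0.00251198  1.60003747  0.00181917  0.94287211
 -0.07984148]
[0.44727178 0.09349161 0.01      ] [ 208.61345576 -519.44656662  408.37699822] [-108.61401294    8.63179889   10.        ]
```

```bash
sed -i 's/G=np.array.*/G=np.array([[0,0,-1],[0,-1,0],[-1,0,0.]])/' fit.py
python3 -m handwheel '[{"linear":[0,-32.4,25.5],"rotation":[0,0,0]},{"linear":[0,-32.4,25.5],"rotation":[0,0,0]},{"linear":[0,-32.4,25.5],"rotation":[0,0,0]},{"linear":[0,-32.4,25.5],"rotation":[0,0,0]},{"linear":[0,-32.4,25.5],"rotation":[0,0,0]},{"linear":[0,-32.4,25.5],"rotation":[0,0,0]},{"linear":[0,-32.4,25.5],"rotation":[0,0,0]},{"linear":[0,-32.4,25.5],"rotation":[0,0,0]},{"linear":[0,-32.4,25.5],"rotation":[0,0,0]},{"linear":[0,-32.4,25.5],"rotation":[0,0,0]},{"linear":[0,-32.4,25.5],"rotation":[0,0,0]},{"linear":[0,-32.4,25.5],"rotation":[0,0,0]}]' 0.215 30; python3 -c "
from fit import *
st()"
```

```text
clock: 1.1
tcp_pos: [0.3821, 0.2447, 0.2186]
ee_rot: [0.091, 0.701, -0.091, 0.701]
ft_force: [0.8, -0.4, 0.7]
grip_width: 0.021
t 1.10 tcp(cradle mm) [ -0.9 133.2 218.6] F(cradle) [-0.  -0.9  0.7] rot2go(tool) [ 1.763  0.    -0.   ] w 21.0
```

```bash
python3 -m handwheel '[{"linear":[0,0,0],"rotation":[0.12,0,0]},{"linear":[0,0,0],"rotation":[0.12,0,0]},{"linear":[0,0,0],"rotation":[0.12,0,0]},{"linear":[0,0,0],"rotation":[0.12,0,0]},{"linear":[0,0,0],"rotation":[0.12,0,0]},{"linear":[0,0,0],"rotation":[0.12,0,0]},{"linear":[0,0,0],"rotation":[0.12,0,0]},{"linear":[0,0,0],"rotation":[0.12,0,0]},{"linear":[0,0,0],"rotation":[0.12,0,0]},{"linear":[0,0,0],"rotation":[0.12,0,0]},{"linear":[0,0,0],"rotation":[0.12,0,0]},{"linear":[0,0,0],"rotation":[0.12,0,0]},{"linear":[0,0,0],"rotation":[0.12,0,0]},{"linear":[0,0,0],"rotation":[0.12,0,0]},{"linear":[0,0,0],"rotation":[0.082,0,0]},{"linear":[0,0,0],"rotation":[0,0,0]}]' ; python3 -c "
from fit import *
s,p,Rc=st(); print(s['joint_pos'],Rc.T@(np.array([-110,6,200])-p))"
```

```text
clock: 2.43
tcp_pos: [0.3816, 0.2467, 0.2185]
ee_rot: [-0.599, -0.375, 0.6, -0.375]
ft_force: [1.2, -0.5, -1.2]
grip_width: 0.0196
t 2.43 tcp(cradle mm) [  0.7 134.5 218.5] F(cradle) [ 0.  -1.3 -1.2] rot2go(tool) [-0.003  0.001 -0.   ] w 19.6
[-1.07428386  0.30120006  0.48506776  2.21808429 -0.22471474  0.66812606
 -0.88386012] [ 18.51579311 128.74729865 110.33348854]
```

```bash
python3 -m handwheel '[{"linear":[0,26,22],"rotation":[0,0,0]},{"linear":[0,26,22],"rotation":[0,0,0]},{"linear":[0,26,22],"rotation":[0,0,0]},{"linear":[0,26,22],"rotation":[0,0,0]},{"linear":[0,24.7,22.3],"rotation":[0,0,0]},{"linear":[0,0,0],"rotation":[0,0,0]},{"linear":[0,0,0],"rotation":[0,0,0]}]' ; python3 -c "
from fit import *
s,p,Rc=st(); print(s['joint_pos'],Rc.T@(np.array([-110,6,200])-p))
cv2.imwrite('pics/s1.png',crop(env.capture('scene'),220,130,200,150,4))
cv2.imwrite('pics/t1.png',crop(env.capture('top'),180,160,200,150,4))"
```

```text
clock: 3.02
tcp_pos: [0.4502, 0.0896, 0.2187]
ee_rot: [-0.599, -0.375, 0.599, -0.375]
ft_force: [-0.2, 0.6, -0.4]
grip_width: 0.02
t 3.02 tcp(cradle mm) [-110.8    4.4  218.7] F(cradle) [ 0.5  0.5 -0.4] rot2go(tool) [-0.001  0.    -0.   ] w 20.0
[-0.70783732  0.30876063  0.50326111  2.2099288  -0.23693421  0.6728925
 -0.48978434] [18.65466382 -1.64951862 -0.82206696]
```

View pics/s1.png

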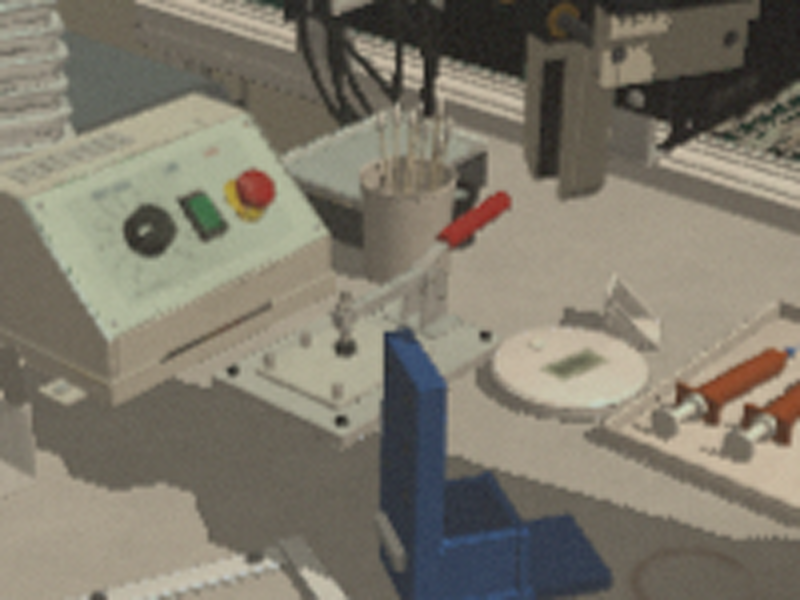

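View pics/t1.png

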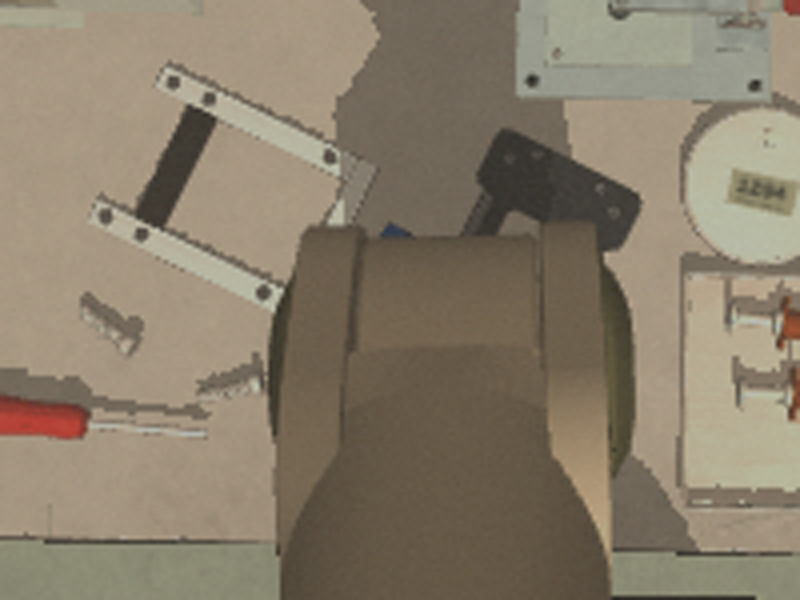

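```bash
python3 -m handwheel '[{"linear":[40,0,0],"rotation":[0,0,0]},{"linear":[40,0,0],"rotation":[0,0,0]},{"linear":[40,0,0],"rotation":[0,0,0]},{"linear":[30,0,0],"rotation":[0,0,0]},{"linear":[0,0,0],"rotation":[0,0,0]}]' ; python3 -c "
from fit import *
s,p,Rc=st()
cv2.imwrite('pics/s2.png',crop(env.capture('scene'),270,170,150,120,5))"
```

```text
clock: 3.53
tcp_pos: [0.447, 0.0924, 0.0644]
ee_rot: [-0.596, -0.378, 0.601, -0.376]
ft_force: [-0.0, 0.4, -0.1]
grip_width: 0.0201
t 3.53 tcp(cradle mm) [-109.7    8.4   64.4] F(cradle) [ 0.4  0.2 -0.1] rot2go(tool) [0.005 0.005 0.006] w 20.1
```

View pics/s2.png

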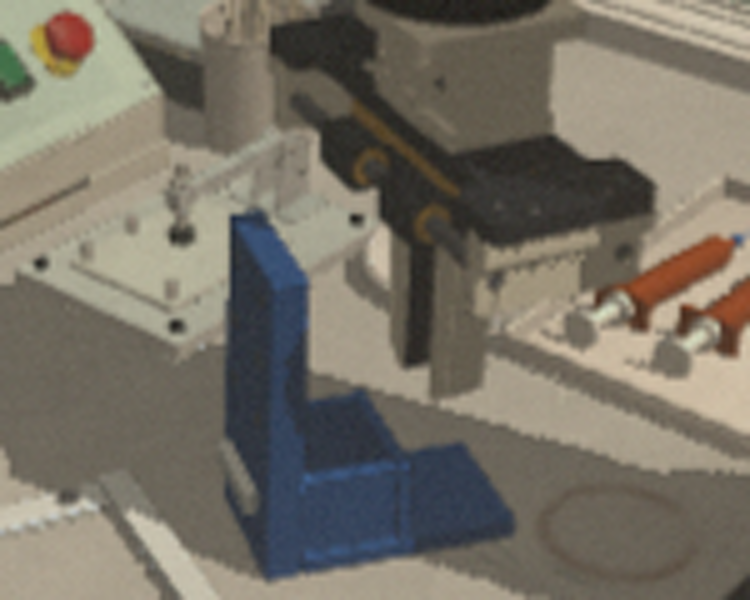

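```bash
python3 -c "
from fit import *
s=env.sense(); Rm=R.from_quat(s['ee_rot']).as_matrix(); p=s['tcp_pos']
im=cv2.imread('pics/s2.png')
for w,col in((15,(0,0,255)),(22,(0,255,0))):
  for sg in(-1,1):
    for d in (0,-40):
      L=np.array([[d,sg*10,-w/2],[d,sg*10,w/2],[d,sg*27.5,w/2],[d,sg*27.5,-w/2]])/1000
      q=((proj('scene',p+L@Rm.T)-[270,170]+.5)*5-.5).round().astype(int); cv2.polylines(im,[q],True,col,1)
cv2.imwrite('pics/s2o.png',im[150:450,250:650].repeat(2,0).repeat(2,1))"
```

```text
(no output)
```

View pics/s2o.png

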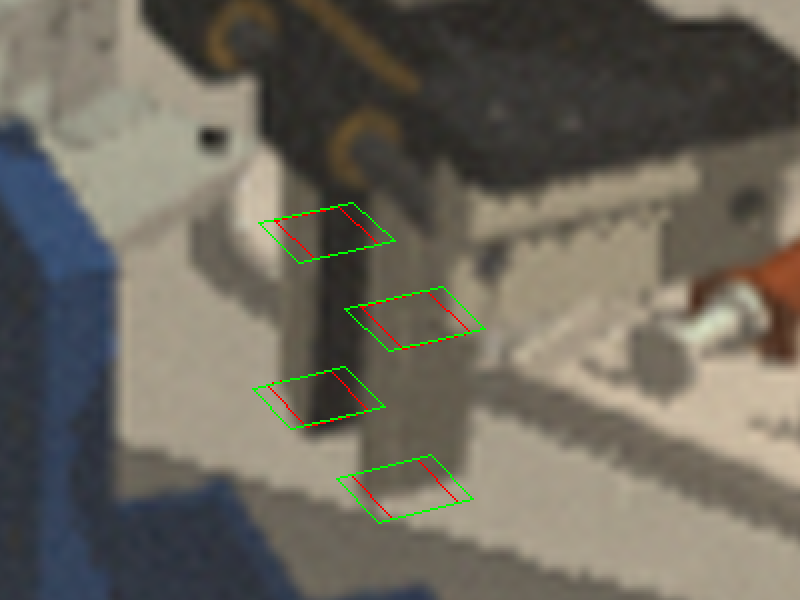

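```bash
python3 -m handwheel '[{"linear":[0,2,0],"rotation":[0,0,0]},{"linear":[0,0,0],"rotation":[0,0,0]},{"linear":[20,0,0],"rotation":[0,0,0]},{"linear":[20,0,0],"rotation":[0,0,0]},{"linear":[0,0,0],"rotation":[0,0,0]},{"linear":[0,0,0],"rotation":[0,0,0]}]' ; python3 -c "
from fit import *
s,p,Rc=st()"
```

```text
clock: 4.08
tcp_pos: [0.452, 0.0908, 0.0298]
ee_rot: [0.599, 0.376, -0.599, 0.376]
ft_force: [-0.2, -0.2, 0.8]
grip_width: 0.0201
t 4.08 tcp(cradle mm) [-109.     3.3   29.8] F(cradle) [-0.3  0.1  0.8] rot2go(tool) [ 0.001 -0.001 -0.   ] w 20.1
```

```bash
python3 -m handwheel '[{"linear":[8,0,0],"rotation":[0,0,0]},{"linear":[0,0,-3],"rotation":[0,0,0]},{"linear":[0,0,-3],"rotation":[0,0,0]},{"linear":[0,0,-3],"rotation":[0,0,0]},{"linear":[0,0,-3],"rotation":[0,0,0]},{"linear":[0,0,-3],"rotation":[0,0,0]},{"linear":[0,0,-3],"rotation":[0,0,0]},{"linear":[0,0,-3],"rotation":[0,0,0]},{"linear":[0,0,-3],"rotation":[0,0,0]},{"linear":[0,0,-3],"rotation":[0,0,0]},{"linear":[0,0,-3],"rotation":[0,0,0]}]' ; python3 -c "
from fit import *
s,p,Rc=st()
cv2.imwrite('pics/s3.png',crop(env.capture('scene'),250,170,150,120,5))"
```

```text
clock: 5.0
tcp_pos: [0.4638, 0.1174, 0.0206]
ee_rot: [-0.598, -0.376, 0.599, -0.376]
ft_force: [-2.4, -4.6, 4.6]
grip_width: 0.0198
t 5.00 tcp(cradle mm) [-79.8   4.2  20.6] F(cradle) [-5.2  0.1  4.6] rot2go(tool) [0.001 0.001 0.001] w 19.8
```

View pics/s3.png

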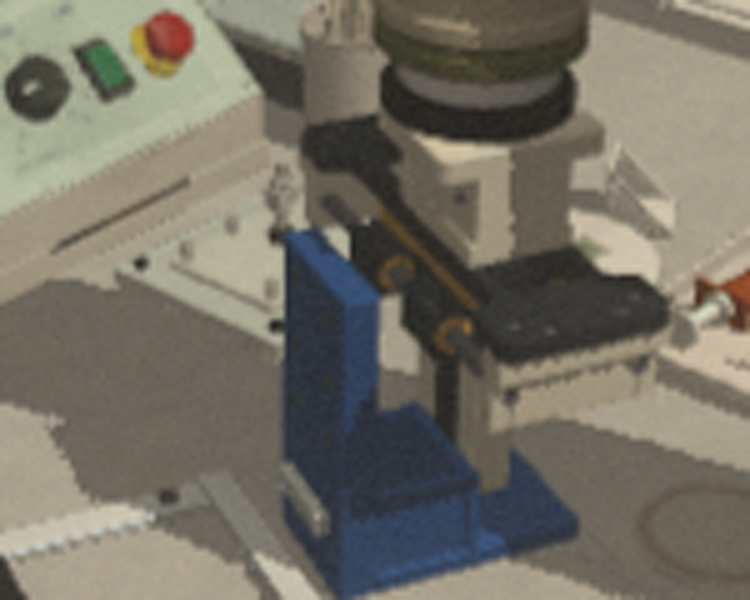

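```bash
python3 -m handwheel '[{"linear":[0,0,-2],"rotation":[0,0,0]},{"linear":[0,0,-2],"rotation":[0,0,0]},{"linear":[0,0,-2],"rotation":[0,0,0]},{"linear":[0,0,0],"rotation":[0,0,0]}]' ; python3 -c "
from fit import *
s,p,Rc=st()"
python3 -m handwheel '[{"linear":[0,0,-1],"rotation":[0,0,0]},{"linear":[0,0,-1],"rotation":[0,0,0]},{"linear":[0,0,0],"rotation":[0,0,0]}]' ; python3 -c "
from fit import *
s,p,Rc=st()
cv2.imwrite('pics/s4.png',crop(env.capture('scene'),250,170,150,120,5))"
```

```text
clock: 5.38
tcp_pos: [0.4669, 0.1233, 0.0206]
ee_rot: [-0.599, -0.376, 0.599, -0.376]
ft_force: [-2.8, -1.6, 2.4]
grip_width: 0.0197
t 5.38 tcp(cradle mm) [-73.2   4.   20.6] F(cradle) [-2.7  1.9  2.4] rot2go(tool) [0.001 0.    0.001] w 19.7
clock: 5.63
tcp_pos: [0.4681, 0.1251, 0.0206]
ee_rot: [0.599, 0.376, -0.599, 0.376]
ft_force: [-2.2, -0.7, 1.6]
grip_width: 0.0199
t 5.63 tcp(cradle mm) [-71.    3.6  20.6] F(cradle) [-1.6  1.7  1.6] rot2go(tool) [ 0.001 -0.     0.   ] w 19.9
```

View pics/s4.png

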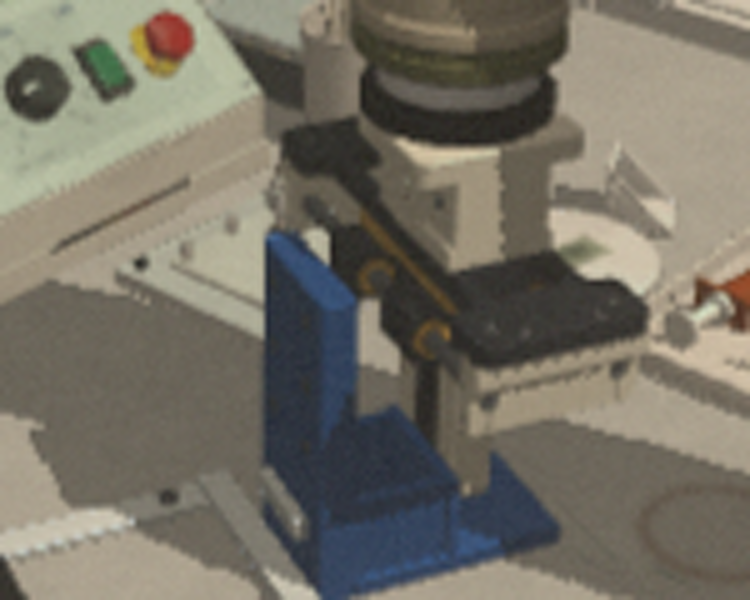

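```bash
python3 -m handwheel '[{"linear":[0,0,-1],"rotation":[0,0,0]},{"linear":[0,0,-1],"rotation":[0,0,0]},{"linear":[0,0,0],"rotation":[0,0,0]}]' ; python3 -c "
from fit import *
s,p,Rc=st()"
python3 -m handwheel '[{"linear":[0,0,-1],"rotation":[0,0,0]},{"linear":[0,0,0],"rotation":[0,0,0]}]' ; python3 -c "
from fit import *
s,p,Rc=st()
cv2.imwrite('pics/s5.png',crop(env.capture('scene'),250,210,120,90,6))"
```

```text
clock: 5.93
tcp_pos: [0.4682, 0.1253, 0.0206]
ee_rot: [-0.598, -0.375, 0.6, -0.376]
ft_force: [-3.1, -7.3, 4.5]
grip_width: 0.0202
t 5.93 tcp(cradle mm) [-70.9   3.7  20.6] F(cradle) [-7.9 -0.4  4.5] rot2go(tool) [-0.     0.002  0.001] w 20.2
clock: 6.1
tcp_pos: [0.4682, 0.1254, 0.0206]
ee_rot: [-0.598, -0.375, 0.6, -0.376]
ft_force: [-4.3, -10.5, 5.7]
grip_width: 0.0198
t 6.10 tcp(cradle mm) [-70.8   3.7  20.6] F(cradle) [-11.3  -0.7   5.7] rot2go(tool) [-0.001  0.003  0.001] w 19.8
```

View pics/s5.png

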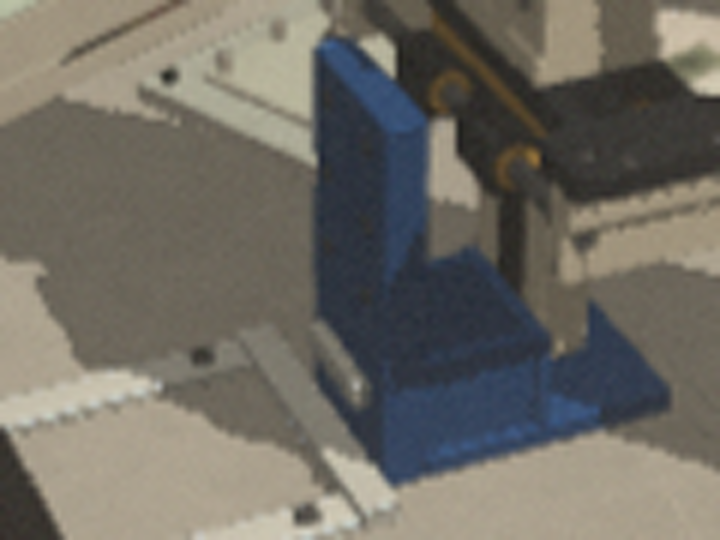

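```bash
python3 -m handwheel '[{"linear":[0,0,2.5],"rotation":[0,0,0]},{"linear":[2.5,0,0],"rotation":[0,0,0]},{"linear":[2.5,0,0],"rotation":[0,0,0]},{"linear":[0,0,0],"rotation":[0,0,0]}]' ; python3 -c "
from fit import *
s,p,Rc=st()"
python3 -m handwheel '[{"linear":[0,0,-1],"rotation":[0,0,0]},{"linear":[0,0,-1],"rotation":[0,0,0]},{"linear":[0,0,0],"rotation":[0,0,0]},{"linear":[0,0,0],"rotation":[0,0,0]}]'
python3 - <<'E'
from fit import *
s,p,Rc=st()
d0=2.5
prev=None
for th in range(0,94,3):
    t=np.radians(th);c,sn=np.cos(t),np.sin(t); w=15
    zb=max(15.5,10+w*sn+0.5)
    X=-62*c+(zb-8)*sn-7.5+d0*c; Z=62*sn+(zb-8)*c+8-d0*sn
    if prev: print(th,"X %.1f Z %.1f  dX %.1f dZ %.1f"%(X,Z,X-prev[0],Z-prev[1]))
    prev=(X,Z)
E
```

```text
clock: 6.48
tcp_pos: [0.4685, 0.1251, 0.0152]
ee_rot: [0.599, 0.376, -0.599, 0.376]
ft_force: [-0.8, -2.8, -0.2]
grip_width: 0.0202
t 6.48 tcp(cradle mm) [-70.9   3.3  15.2] F(cradle) [-2.8 -0.5 -0.2] rot2go(tool) [ 0.001  0.    -0.   ] w 20.2
clock: 6.82
tcp_pos: [0.4684, 0.1253, 0.0154]
ee_rot: [-0.598, -0.375, 0.6, -0.376]
ft_force: [-2.6, -9.8, 3.3]
grip_width: 0.0201
t 6.82 tcp(cradle mm) [-70.7   3.5  15.4] F(cradle) [-9.9 -1.9  3.3] rot2go(tool) [-0.     0.002  0.   ] w 20.1
3 X -66.5 Z 18.6  dX 0.5 dZ 3.1
6 X -65.9 Z 21.7  dX 0.6 dZ 3.1
9 X -65.1 Z 24.7  dX 0.8 dZ 3.0
12 X -64.1 Z 27.7  dX 1.0 dZ 3.0
15 X -63.0 Z 30.6  dX 1.1 dZ 2.9
18 X -61.8 Z 33.5  dX 1.3 dZ 2.9
21 X -60.2 Z 36.7  dX 1.5 dZ 3.2
24 X -58.4 Z 40.1  dX 1.9 dZ 3.4
27 X -56.3 Z 43.3  dX 2.1 dZ 3.2
30 X -54.0 Z 46.4  dX 2.3 dZ 3.1
33 X -51.6 Z 49.4  dX 2.4 dZ 2.9
36 X -49.0 Z 52.1  dX 2.6 dZ 2.8
39 X -46.2 Z 54.7  dX 2.8 dZ 2.6
42 X -43.3 Z 57.1  dX 2.9 dZ 2.4
45 X -40.3 Z 59.3  dX 3.0 dZ 2.2
48 X -37.2 Z 61.3  dX 3.1 dZ 2.0
51 X -33.9 Z 63.1  dX 3.2 dZ 1.8
54 X -30.6 Z 64.7  dX 3.3 dZ 1.6
57 X -27.3 Z 66.1  dX 3.4 dZ 1.4
60 X -23.8 Z 67.3  dX 3.4 dZ 1.2
63 X -20.4 Z 68.2  dX 3.5 dZ 0.9
66 X -16.9 Z 68.9  dX 3.5 dZ 0.7
69 X -13.4 Z 69.5  dX 3.5 dZ 0.5
72 X -9.9 Z 69.8  dX 3.5 dZ 0.3
75 X -6.5 Z 69.9  dX 3.5 dZ 0.1
78 X -3.1 Z 69.8  dX 3.4 dZ -0.1
81 X 0.3 Z 69.5  dX 3.4 dZ -0.3
84 X 3.6 Z 69.0  dX 3.3 dZ -0.5
87 X 6.8 Z 68.3  dX 3.2 dZ -0.7
90 X 10.0 Z 67.5  dX 3.2 dZ -0.8
93 X 13.1 Z 66.5  dX 3.1 dZ -1.0
```

```bash
python3 -m handwheel '[{"linear":[-1.5,0,-0.3],"rotation":[0,0,0]},{"linear":[-1.5,0,-0.3],"rotation":[0,0,0]},{"linear":[-1.5,0,-0.3],"rotation":[0,0,0]},{"linear":[-1.5,0,-0.3],"rotation":[0,0,0]},{"linear":[0,0,0],"rotation":[0,0,0]}]' ; python3 -c "
from fit import *
s,p,Rc=st()
cv2.imwrite('pics/s6.png',crop(env.capture('scene'),250,200,120,90,6))"
```

```text
clock: 7.23
tcp_pos: [0.4696, 0.1268, 0.0216]
ee_rot: [-0.599, -0.375, 0.6, -0.376]
ft_force: [-0.5, -7.8, 0.8]
grip_width: 0.0197
t 7.23 tcp(cradle mm) [-68.9   3.   21.6] F(cradle) [-7.3 -2.9  0.8] rot2go(tool) [-0.     0.001 -0.001] w 19.7
```

View pics/s6.png

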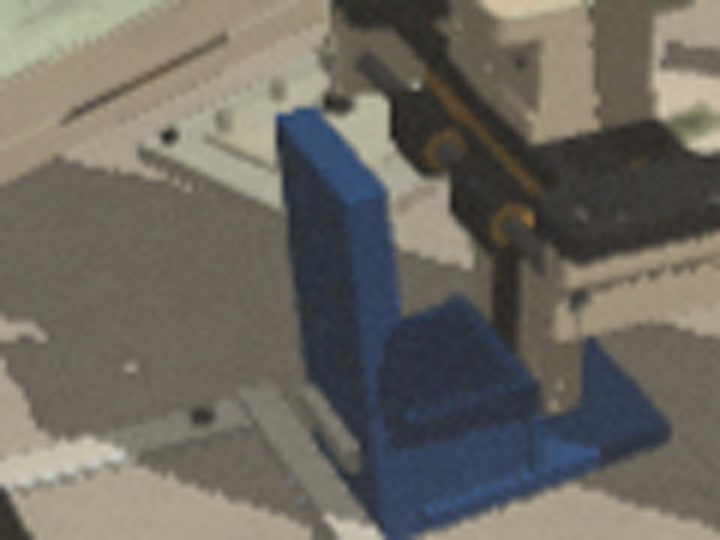

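```bash
python3 -m handwheel '[{"linear":[-1.5,0,-0.4],"rotation":[0,0,0]},{"linear":[-1.5,0,-0.4],"rotation":[0,0,0]},{"linear":[-1.5,0,-0.5],"rotation":[0,0,0]},{"linear":[-1.5,0,-0.5],"rotation":[0,0,0]},{"linear":[-1.5,0,-0.6],"rotation":[0,0,0]},{"linear":[-1.4,0,-0.6],"rotation":[0,0,0]},{"linear":[0,0,0],"rotation":[0,0,0]}]' ; python3 -c "
from fit import *
s,p,Rc=st()
cv2.imwrite('pics/s7.png',crop(env.capture('scene'),250,200,120,90,6))"
```

```text
clock: 7.87
tcp_pos: [0.471, 0.1295, 0.0306]
ee_rot: [-0.599, -0.375, 0.599, -0.376]
ft_force: [-1.9, -7.8, 3.2]
grip_width: 0.0201
t 7.87 tcp(cradle mm) [-65.8   3.   30.6] F(cradle) [-7.8 -1.7  3.2] rot2go(tool) [-0.     0.001 -0.001] w 20.1
```

View pics/s7.png

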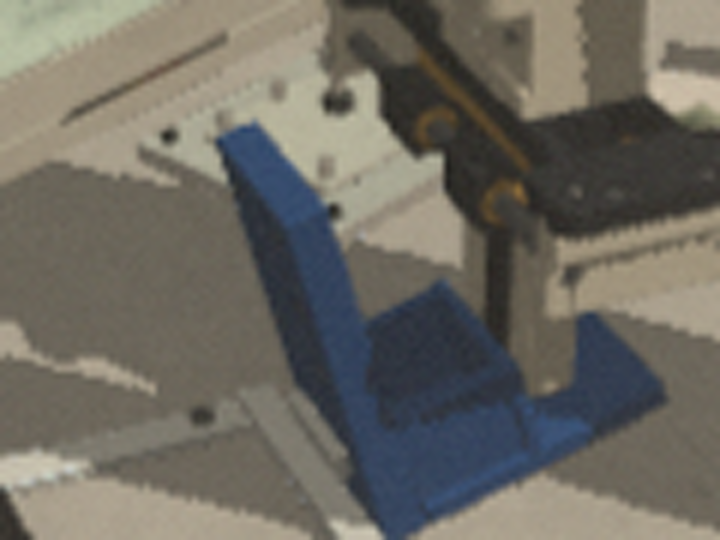

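```bash
cat >> fit.py <<'E'
def lay(fn,th,s,y0=3,o=(230,190),sz=(150,115),k=5,im=None):
    """overlay of bracket tilted th deg, edge contact at own z=s"""
    im=env.capture('scene') if im is None else im
    raw=im.copy(); im=crop(im,*o,*sz,k)
    t=np.radians(th);c,sn=np.cos(t),np.sin(t)
    def W(P):
        P=np.array(P,float); X=P[:,0]*c+(P[:,2]-s)*sn; Z=-P[:,0]*sn+(P[:,2]-s)*c+8
        return world(CR,np.c_[X,P[:,1]+y0,Z])
    for y in(-30,30):
        q=((proj('scene',W([[0,y,0],[0,y,140],[-16,y,140],[-16,y,10],[-110,y,10],[-110,y,0]]))-o+.5)*k-.5).round().astype(int)
        cv2.polylines(im,[q],True,(0,0,255) if y>0 else (0,255,255),1)
    cv2.imwrite(fn,im); return raw
E
python3 -m handwheel '[{"linear":[-1.6,0,-0.7],"rotation":[0,0,0]},{"linear":[-1.6,0,-0.7],"rotation":[0,0,0]},{"linear":[-1.6,0,-0.8],"rotation":[0,0,0]},{"linear":[-1.6,0,-0.9],"rotation":[0,0,0]},{"linear":[0,0,0],"rotation":[0,0,0]}]' ; python3 -c "
from fit import *
s,p,Rc=st()
r=lay('pics/s8.png',21,8.5); cv2.imwrite('pics/raw8.png',r)"
```

```text
clock: 8.33
tcp_pos: [0.4721, 0.1323, 0.037]
ee_rot: [-0.599, -0.375, 0.6, -0.376]
ft_force: [-1.9, -9.4, 2.6]
grip_width: 0.02
t 8.33 tcp(cradle mm) [-62.9   3.2  37. ] F(cradle) [-9.3 -2.4  2.6] rot2go(tool) [-0.     0.002 -0.   ] w 20.0
```

View pics/s8.png

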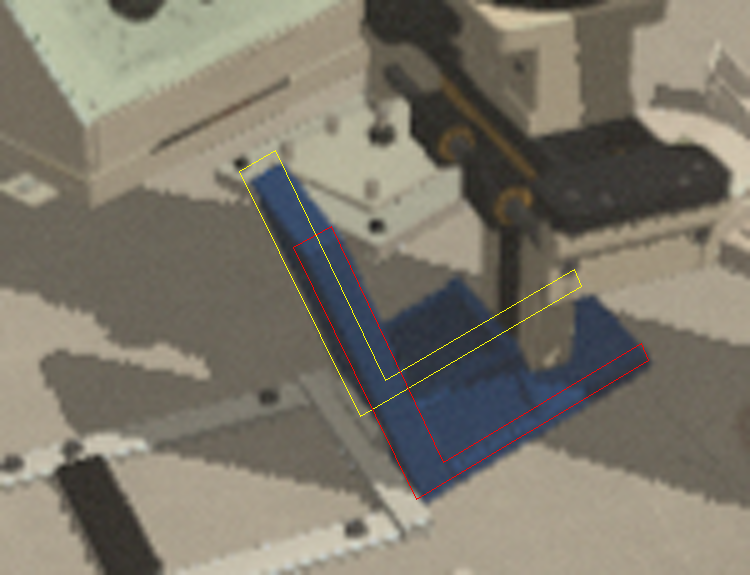

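```bash
python3 -m handwheel '[{"linear":[-1.1,0,-0.7],"rotation":[0,0,0]},{"linear":[-1.1,0,-0.7],"rotation":[0,0,0]},{"linear":[-1.0,0,-0.7],"rotation":[0,0,0]},{"linear":[-1.0,0,-0.7],"rotation":[0,0,0]},{"linear":[-1.0,0,-0.8],"rotation":[0,0,0]},{"linear":[0,0,0],"rotation":[0,0,0]}]' ; python3 -c "
from fit import *
s,p,Rc=st()
r=lay('pics/s9.png',26,8.5); cv2.imwrite('pics/raw9.png',r)"
```

```text
clock: 8.88
tcp_pos: [0.4733, 0.135, 0.0421]
ee_rot: [-0.599, -0.375, 0.6, -0.376]
ft_force: [-2.8, -9.3, 4.8]
grip_width: 0.0201
t 8.88 tcp(cradle mm) [-59.9   3.3  42.1] F(cradle) [-9.6 -1.5  4.8] rot2go(tool) [-0.001  0.002  0.   ] w 20.1
```

View pics/s9.png

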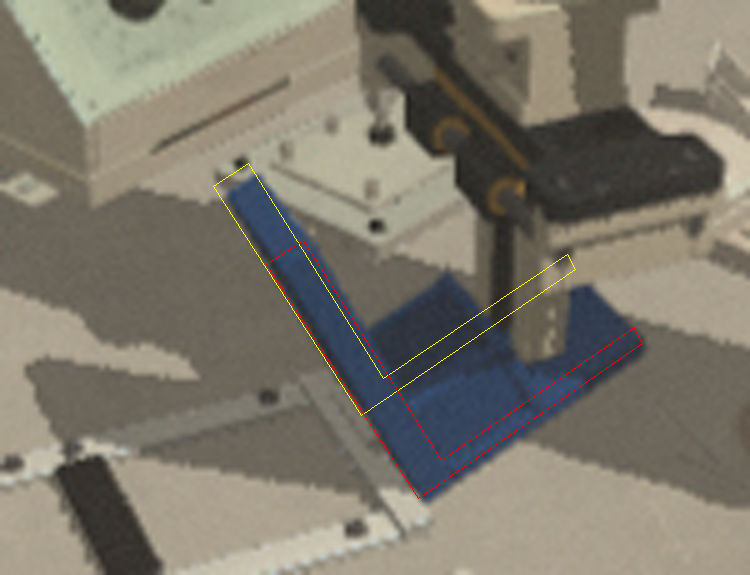

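```bash
python3 -m handwheel '[{"linear":[-1.0,0,-0.7],"rotation":[0,0,0]},{"linear":[-1.0,0,-0.8],"rotation":[0,0,0]},{"linear":[-1.0,0,-0.8],"rotation":[0,0,0]},{"linear":[-1.0,0,-0.8],"rotation":[0,0,0]},{"linear":[-1.0,0,-0.8],"rotation":[0,0,0]},{"linear":[0,0,0],"rotation":[0,0,0]}]' ; python3 -c "
from fit import *
s,p,Rc=st()
r=lay('pics/s10.png',31,8.5); cv2.imwrite('pics/raw10.png',r)"
```

```text
clock: 9.43
tcp_pos: [0.4748, 0.1384, 0.0472]
ee_rot: [-0.598, -0.375, 0.6, -0.376]
ft_force: [-3.6, -10.3, 7.4]
grip_width: 0.0198
t 9.43 tcp(cradle mm) [-56.2   3.4  47.2] F(cradle) [-10.8  -1.3   7.4] rot2go(tool) [-0.001  0.002  0.   ] w 19.8
```

View pics/s10.png

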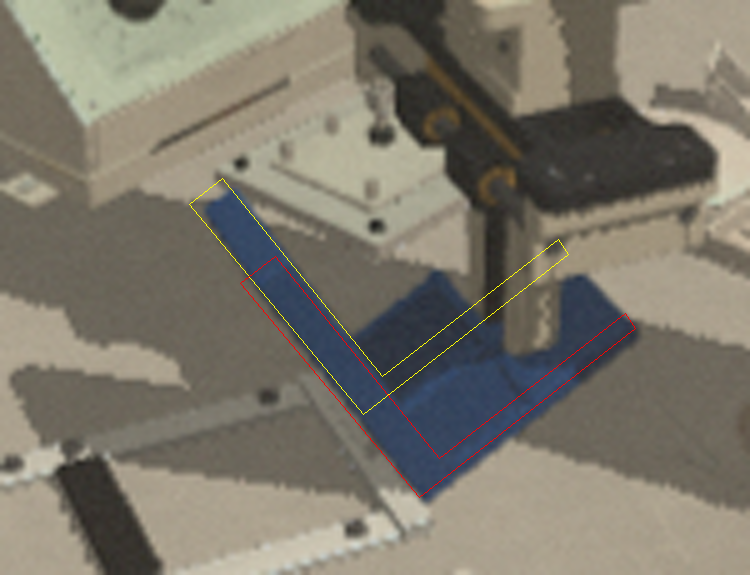

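```bash
python3 -m handwheel '[{"linear":[-1.0,0,-0.8],"rotation":[0,0,0]},{"linear":[-1.0,0,-0.8],"rotation":[0,0,0]},{"linear":[-1.0,0,-0.8],"rotation":[0,0,0]},{"linear":[-1.0,0,-0.8],"rotation":[0,0,0]},{"linear":[-1.0,0,-0.8],"rotation":[0,0,0]},{"linear":[-0.9,0,-0.8],"rotation":[0,0,0]},{"linear":[0,0,0],"rotation":[0,0,0]}]' ; python3 -c "
from fit import *
s,p,Rc=st()
r=lay('pics/s11.png',37,8.5); cv2.imwrite('pics/raw11.png',r)"
```

```text
clock: 10.07
tcp_pos: [0.477, 0.1431, 0.0532]
ee_rot: [-0.599, -0.375, 0.6, -0.376]
ft_force: [-3.7, -9.1, 7.9]
grip_width: 0.0198
t 10.07 tcp(cradle mm) [-51.    3.4  53.2] F(cradle) [-9.8 -0.7  7.9] rot2go(tool) [-0.     0.002  0.   ] w 19.8
```

View pics/s11.png

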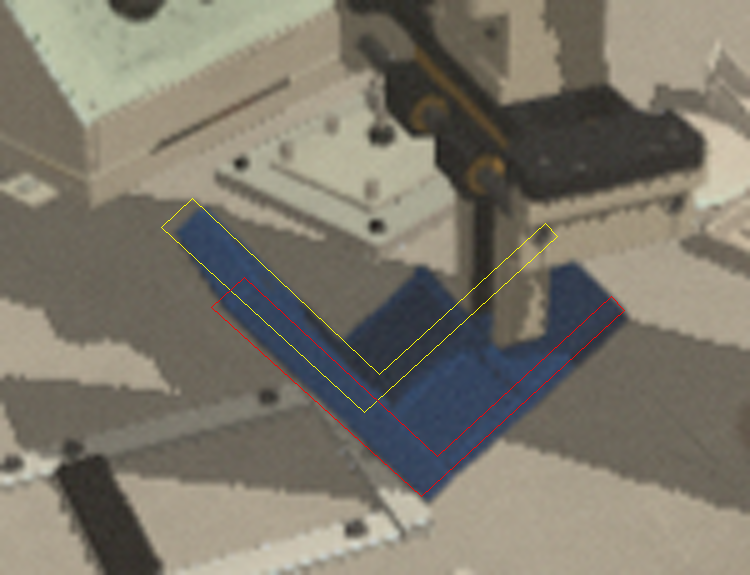

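```bash
python3 -m handwheel '[{"linear":[-0.9,0,-0.9],"rotation":[0,0,0]},{"linear":[-0.9,0,-0.9],"rotation":[0,0,0]},{"linear":[-0.9,0,-0.9],"rotation":[0,0,0]},{"linear":[-0.8,0,-0.9],"rotation":[0,0,0]},{"linear":[-0.8,0,-1.0],"rotation":[0,0,0]},{"linear":[-0.8,0,-1.0],"rotation":[0,0,0]},{"linear":[0,0,0],"rotation":[0,0,0]}]' ; python3 -c "
from fit import *
s,p,Rc=st()
r=lay('pics/s12.png',43,8.5); cv2.imwrite('pics/raw12.png',r)"
```

```text
clock: 10.7
tcp_pos: [0.4796, 0.1484, 0.0584]
ee_rot: [-0.599, -0.375, 0.6, -0.376]
ft_force: [-4.5, -9.6, 9.1]
grip_width: 0.0199
t 10.70 tcp(cradle mm) [-45.1   3.4  58.4] F(cradle) [-10.6  -0.2   9.1] rot2go(tool) [-0.     0.002  0.   ] w 19.9
```

View pics/s12.png

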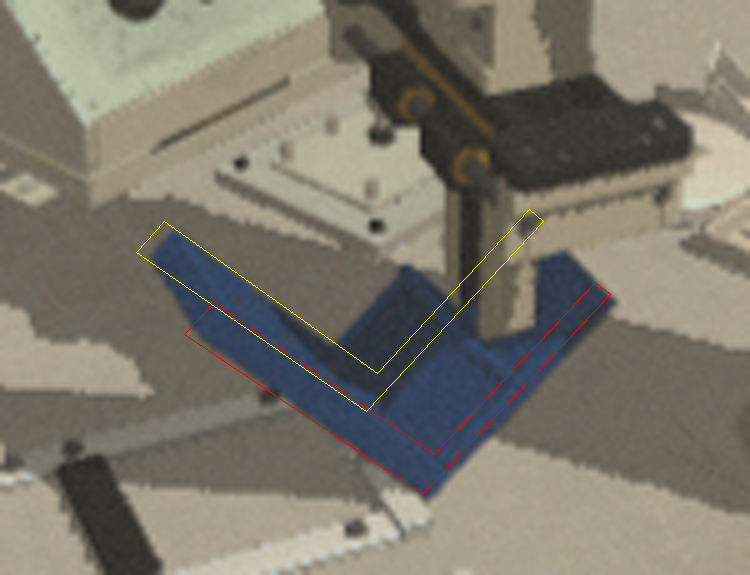

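```bash
python3 -m handwheel '[{"linear":[-0.8,0,-1.0],"rotation":[0,0,0]},{"linear":[-0.8,0,-1.0],"rotation":[0,0,0]},{"linear":[-0.7,0,-1.0],"rotation":[0,0,0]},{"linear":[-0.7,0,-1.0],"rotation":[0,0,0]},{"linear":[-0.7,0,-1.0],"rotation":[0,0,0]},{"linear":[-0.7,0,-1.0],"rotation":[0,0,0]},{"linear":[-0.6,0,-1.0],"rotation":[0,0,0]},{"linear":[0,0,0],"rotation":[0,0,0]}]' ; python3 -c "
from fit import *
s,p,Rc=st()
r=lay('pics/s13.png',50,8.5); cv2.imwrite('pics/raw13.png',r)"
```

```text
clock: 11.42
tcp_pos: [0.483, 0.1552, 0.0636]
ee_rot: [-0.599, -0.376, 0.599, -0.376]
ft_force: [-2.5, -6.8, 11.7]
grip_width: 0.0201
t 11.42 tcp(cradle mm) [-37.6   3.4  63.6] F(cradle) [-7.2 -0.7 11.7] rot2go(tool) [0.    0.001 0.   ] w 20.1
```

View pics/s13.png

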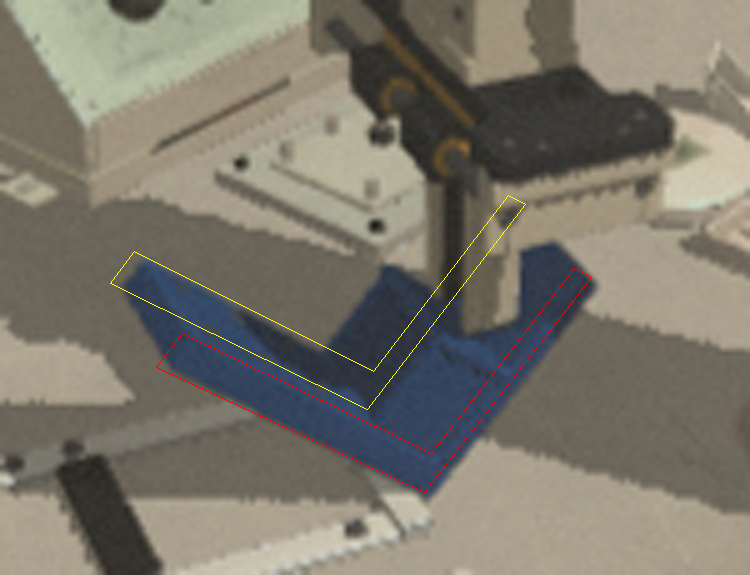

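```bash
python3 -m handwheel '[{"linear":[-0.6,0,-1.1],"rotation":[0,0,0]},{"linear":[-0.6,0,-1.1],"rotation":[0,0,0]},{"linear":[-0.6,0,-1.1],"rotation":[0,0,0]},{"linear":[-0.5,0,-1.1],"rotation":[0,0,0]},{"linear":[-0.5,0,-1.1],"rotation":[0,0,0]},{"linear":[-0.5,0,-1.1],"rotation":[0,0,0]},{"linear":[-0.4,0,-1.1],"rotation":[0,0,0]},{"linear":[0,0,0],"rotation":[0,0,0]}]' ; python3 -c "
from fit import *
s,p,Rc=st()
r=lay('pics/s14.png',57,8.5); cv2.imwrite('pics/raw14.png',r)"
```

```text
clock: 12.13
tcp_pos: [0.4865, 0.1625, 0.0675]
ee_rot: [0.599, 0.376, -0.599, 0.376]
ft_force: [-4.2, -6.4, 14.4]
grip_width: 0.0198
t 12.13 tcp(cradle mm) [-29.4   3.3  67.5] F(cradle) [-7.6  1.  14.4] rot2go(tool) [ 0.001 -0.    -0.   ] w 19.8
```

View pics/s14.png

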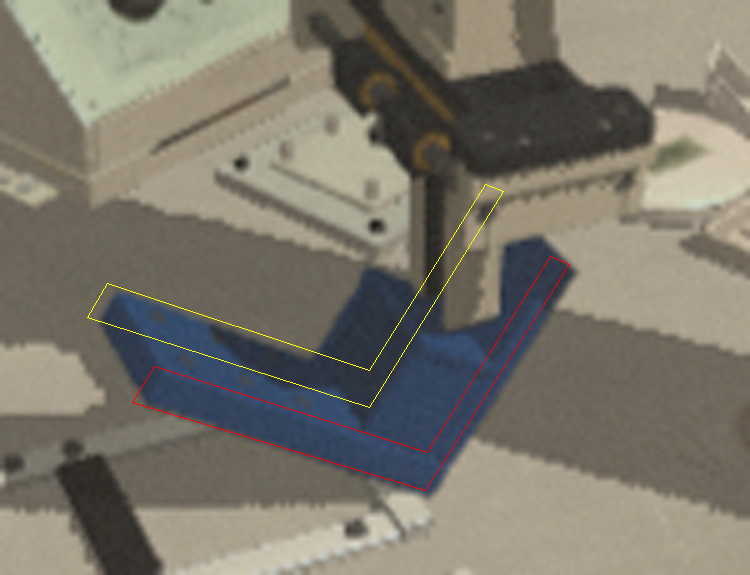

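```bash
python3 -m handwheel '[{"linear":[-0.6,0,-1.1],"rotation":[0,0,0]},{"linear":[-0.5,0,-1.1],"rotation":[0,0,0]},{"linear":[-0.5,0,-1.1],"rotation":[0,0,0]},{"linear":[-0.5,0,-1.1],"rotation":[0,0,0]},{"linear":[-0.4,0,-1.1],"rotation":[0,0,0]},{"linear":[-0.4,0,-1.1],"rotation":[0,0,0]},{"linear":[-0.4,0,-1.1],"rotation":[0,0,0]},{"linear":[0,0,0],"rotation":[0,0,0]}]' ; python3 -c "
from fit import *
s,p,Rc=st()
r=lay('pics/s15.png',64,8.5); cv2.imwrite('pics/raw15.png',r)"
```

```text
clock: 12.85
tcp_pos: [0.4906, 0.1707, 0.0708]
ee_rot: [0.599, 0.376, -0.598, 0.376]
ft_force: [-1.7, -2.0, 11.0]
grip_width: 0.02
t 12.85 tcp(cradle mm) [-20.2   3.3  70.8] F(cradle) [-2.5  0.7 11. ] rot2go(tool) [ 0.002 -0.002 -0.001] w 20.0
```

View pics/s15.png

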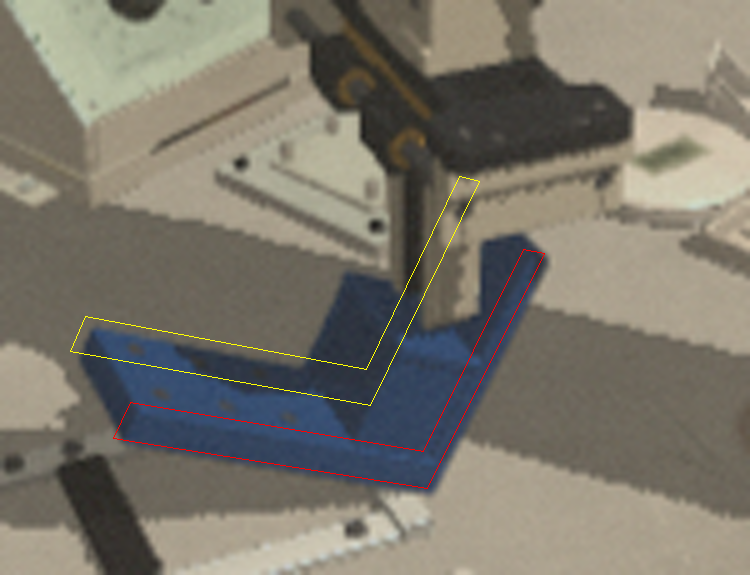

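```bash
python3 -m handwheel '[{"linear":[-0.2,0,-1.1],"rotation":[0,0,0]},{"linear":[-0.2,0,-1.1],"rotation":[0,0,0]},{"linear":[-0.2,0,-1.1],"rotation":[0,0,0]},{"linear":[-0.2,0,-1.1],"rotation":[0,0,0]},{"linear":[-0.1,0,-1.1],"rotation":[0,0,0]},{"linear":[-0.1,0,-1.1],"rotation":[0,0,0]},{"linear":[-0.1,0,-1.1],"rotation":[0,0,0]},{"linear":[0,0,0],"rotation":[0,0,0]}]' ; python3 -c "
from fit import *
s,p,Rc=st()
r=lay('pics/s16.png',71,8.5); cv2.imwrite('pics/raw16.png',r)"
```

```text
clock: 13.57
tcp_pos: [0.4943, 0.1781, 0.0721]
ee_rot: [0.6, 0.376, -0.598, 0.376]
ft_force: [-1.3, -0.6, 12.2]
grip_width: 0.0201
t 13.57 tcp(cradle mm) [-12.    3.2  72.1] F(cradle) [-1.1  1.  12.2] rot2go(tool) [ 0.002 -0.002 -0.001] w 20.1
```

View pics/s16.png

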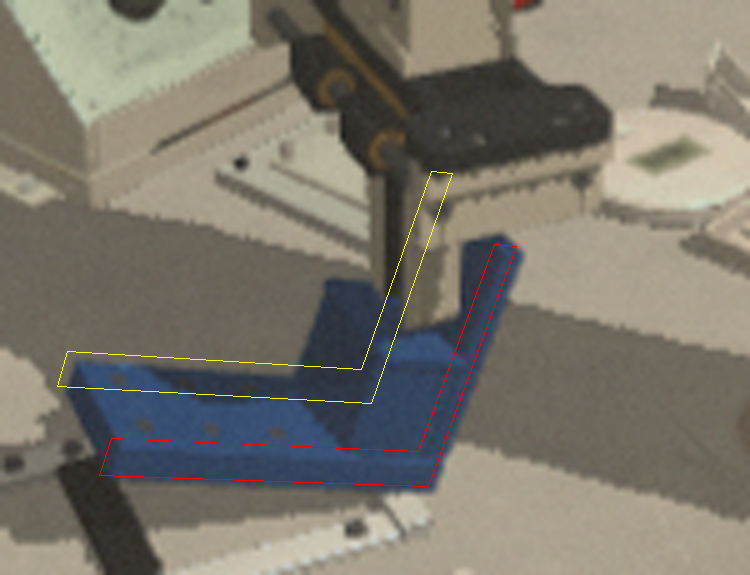

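```bash
python3 -m handwheel '[{"linear":[-0.1,0,-1.1],"rotation":[0,0,0]},{"linear":[-0.1,0,-1.1],"rotation":[0,0,0]},{"linear":[0,0,-1.1],"rotation":[0,0,0]},{"linear":[0,0,-1.1],"rotation":[0,0,0]},{"linear":[0,0,-1.1],"rotation":[0,0,0]},{"linear":[0,0,-1.1],"rotation":[0,0,0]},{"linear":[0,0,-1.1],"rotation":[0,0,0]},{"linear":[0,0,0],"rotation":[0,0,0]}]' ; python3 -c "
from fit import *
s,p,Rc=st()
r=lay('pics/s17.png',79,8.5); cv2.imwrite('pics/raw17.png',r)"
```

```text
clock: 14.28
tcp_pos: [0.498, 0.1857, 0.0724]
ee_rot: [0.6, 0.377, -0.597, 0.376]
ft_force: [-1.3, 2.0, 11.9]
grip_width: 0.0199
t 14.28 tcp(cradle mm) [-3.5  3.1 72.4] F(cradle) [ 1.3  2.  11.9] rot2go(tool) [ 0.002 -0.003 -0.001] w 19.9
```

View pics/s17.png

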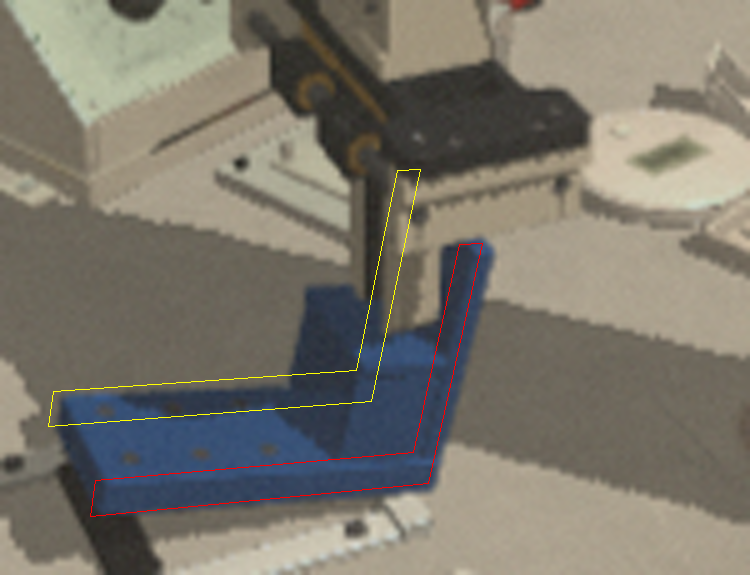

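```bash
python3 -m handwheel '[{"linear":[0,0,-1.1],"rotation":[0,0,0]},{"linear":[0.1,0,-1.1],"rotation":[0,0,0]},{"linear":[0.1,0,-1.1],"rotation":[0,0,0]},{"linear":[0.1,0,-1.1],"rotation":[0,0,0]},{"linear":[0.1,0,-1.1],"rotation":[0,0,0]},{"linear":[0.1,0,-1.1],"rotation":[0,0,0]},{"linear":[0,0,0],"rotation":[0,0,0]}]' ; python3 -c "
from fit import *
s,p,Rc=st()
r=lay('pics/s18.png',84,8.5); cv2.imwrite('pics/raw18.png',r)"
```

```text
clock: 14.92
tcp_pos: [0.5011, 0.1921, 0.0719]
ee_rot: [0.6, 0.377, -0.597, 0.376]
ft_force: [-0.9, 1.5, 11.0]
grip_width: 0.0199
t 14.92 tcp(cradle mm) [ 3.6  3.2 71.9] F(cradle) [ 1.   1.5 11. ] rot2go(tool) [ 0.003 -0.004 -0.002] w 19.9
```

View pics/s18.png

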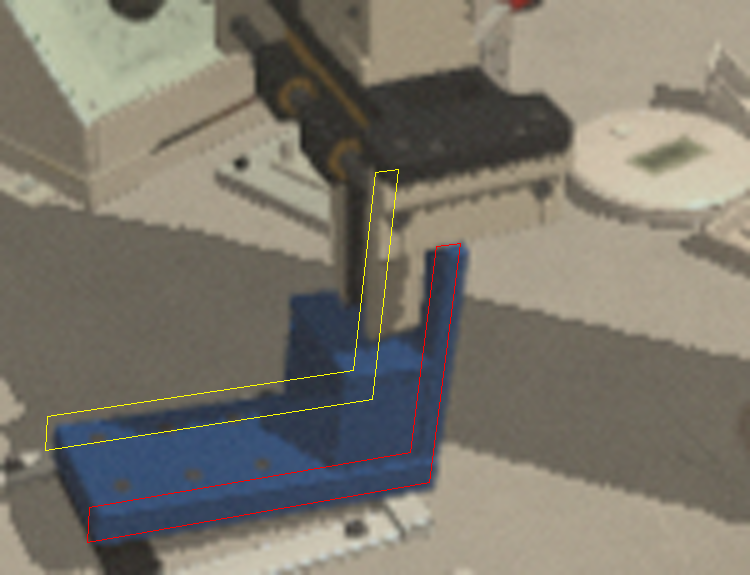

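```bash
python3 -m handwheel '[{"linear":[0.1,0,-0.7],"rotation":[0,0,0]},{"linear":[0.2,0,-0.7],"rotation":[0,0,0]},{"linear":[0.1,0,-0.7],"rotation":[0,0,0]},{"linear":[0.2,0,-0.7],"rotation":[0,0,0]},{"linear":[0.1,0,-0.7],"rotation":[0,0,0]},{"linear":[0.2,0,-0.7],"rotation":[0,0,0]},{"linear":[0,0,0],"rotation":[0,0,0]}]' ; python3 -c "
from fit import *
s,p,Rc=st()"
python3 -m handwheel '[{"linear":[0.2,0,-0.6],"rotation":[0,0,0]},{"linear":[0.2,0,-0.6],"rotation":[0,0,0]},{"linear":[0.1,0,-0.6],"rotation":[0,0,0]},{"linear":[0,0,0],"rotation":[0,0,0]}]' ; python3 -c "
from fit import *
s,p,Rc=st()
r=lay('pics/s19.png',90,8.5); cv2.imwrite('pics/raw19.png',r)"
```

```text
clock: 15.55
tcp_pos: [0.503, 0.1962, 0.0711]
ee_rot: [0.6, 0.377, -0.597, 0.376]
ft_force: [-0.7, 3.0, 11.9]
grip_width: 0.0199
t 15.55 tcp(cradle mm) [ 8.1  3.2 71.1] F(cradle) [ 2.5  1.9 11.9] rot2go(tool) [ 0.003 -0.004 -0.002] w 19.9
clock: 15.88
tcp_pos: [0.5039, 0.198, 0.0706]
ee_rot: [0.6, 0.377, -0.597, 0.376]
ft_force: [0.1, 3.7, 12.4]
grip_width: 0.0199
t 15.88 tcp(cradle mm) [10.1  3.2 70.6] F(cradle) [ 3.4  1.5 12.4] rot2go(tool) [ 0.003 -0.005 -0.002] w 19.9
```

View pics/s19.png

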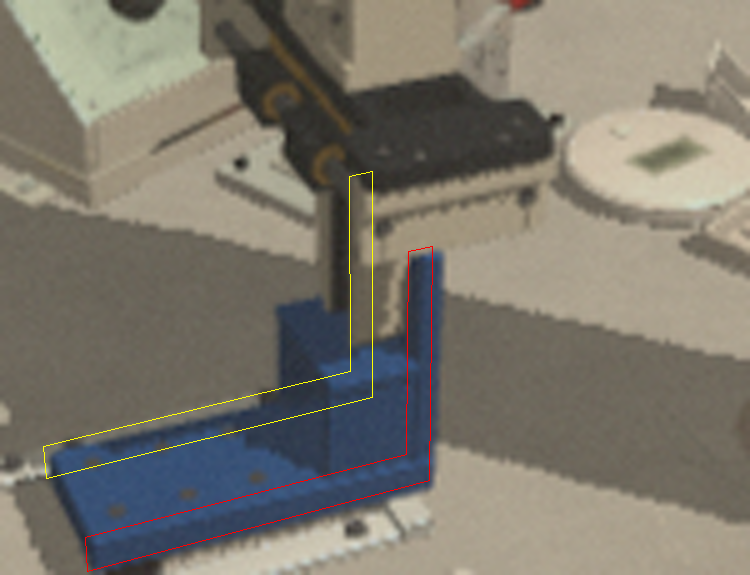

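```bash
python3 -m handwheel '[{"linear":[0.1,0,-0.5],"rotation":[0,0,0]},{"linear":[0.1,0,-0.5],"rotation":[0,0,0]},{"linear":[0,0,0],"rotation":[0,0,0]}]' ; python3 -c "
from fit import *
s,p,Rc=st()"
python3 -m handwheel '[{"linear":[0,0,-0.5],"rotation":[0,0,0]},{"linear":[0,0,-0.5],"rotation":[0,0,0]},{"linear":[0,0,0],"rotation":[0,0,0]}]' ; python3 -c "
from fit import *
s,p,Rc=st()
r=lay('pics/s20.png',90,8.5); cv2.imwrite('pics/raw20.png',r)"
```

```text
clock: 16.18
tcp_pos: [0.5043, 0.1988, 0.0705]
ee_rot: [0.6, 0.377, -0.597, 0.376]
ft_force: [-0.2, 2.9, 12.7]
grip_width: 0.0199
t 16.18 tcp(cradle mm) [11.   3.2 70.5] F(cradle) [ 2.5  1.4 12.7] rot2go(tool) [ 0.003 -0.005 -0.002] w 19.9
clock: 16.43
tcp_pos: [0.5045, 0.1994, 0.0704]
ee_rot: [0.6, 0.377, -0.597, 0.376]
ft_force: [-1.5, 3.3, 11.6]
grip_width: 0.0204
t 16.43 tcp(cradle mm) [11.7  3.3 70.4] F(cradle) [ 2.3  2.8 11.6] rot2go(tool) [ 0.003 -0.004 -0.001] w 20.4
```

View pics/s20.png

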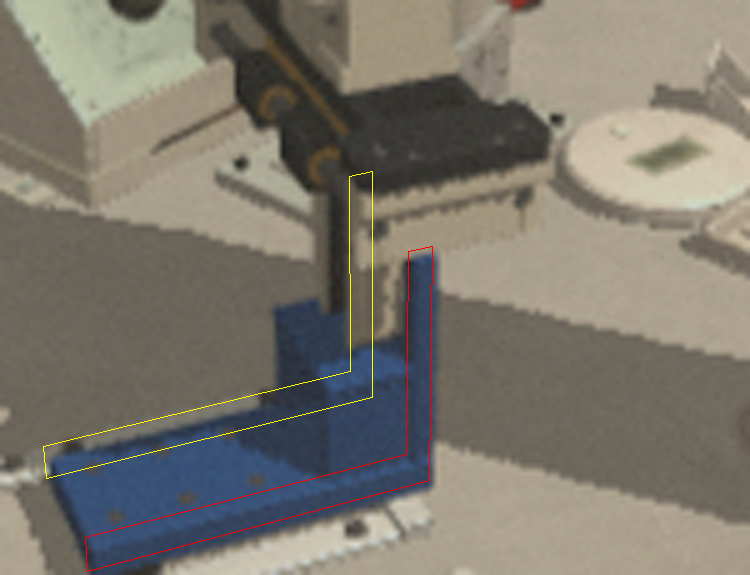

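```bash
python3 -m handwheel '[{"linear":[-0.5,0,0],"rotation":[0,0,0]},{"linear":[-0.5,0,0],"rotation":[0,0,0]},{"linear":[-0.5,0,0],"rotation":[0,0,0]},{"linear":[-0.5,0,0],"rotation":[0,0,0]},{"linear":[0,0,0],"rotation":[0,0,0]}]' ; python3 -c "
from fit import *
s,p,Rc=st()"
python3 -m handwheel '[{"linear":[-0.3,0,-0.3],"rotation":[0,0,0]},{"linear":[-0.3,0,-0.3],"rotation":[0,0,0]},{"linear":[-0.3,0,-0.3],"rotation":[0,0,0]},{"linear":[0,0,0],"rotation":[0,0,0]}]' ; python3 -c "
from fit import *
s,p,Rc=st()
r=lay('pics/s21.png',90,8.5); cv2.imwrite('pics/raw21.png',r)"
```

```text
clock: 16.9
tcp_pos: [0.503, 0.1971, 0.0712]
ee_rot: [-0.599, -0.376, 0.599, -0.376]
ft_force: [1.0, 1.7, 0.8]
grip_width: 0.0199
t 16.90 tcp(cradle mm) [ 8.9  3.7 71.2] F(cradle) [ 1.9 -0.2  0.8] rot2go(tool) [ 0.001 -0.     0.   ] w 19.9
clock: 17.23
tcp_pos: [0.5033, 0.1975, 0.0722]
ee_rot: [-0.599, -0.376, 0.599, -0.376]
ft_force: [-0.5, -0.6, 0.4]
grip_width: 0.02
t 17.23 tcp(cradle mm) [ 9.4  3.5 72.2] F(cradle) [-0.7  0.2  0.4] rot2go(tool) [0.001 0.    0.   ] w 20.0
```

View pics/s21.png

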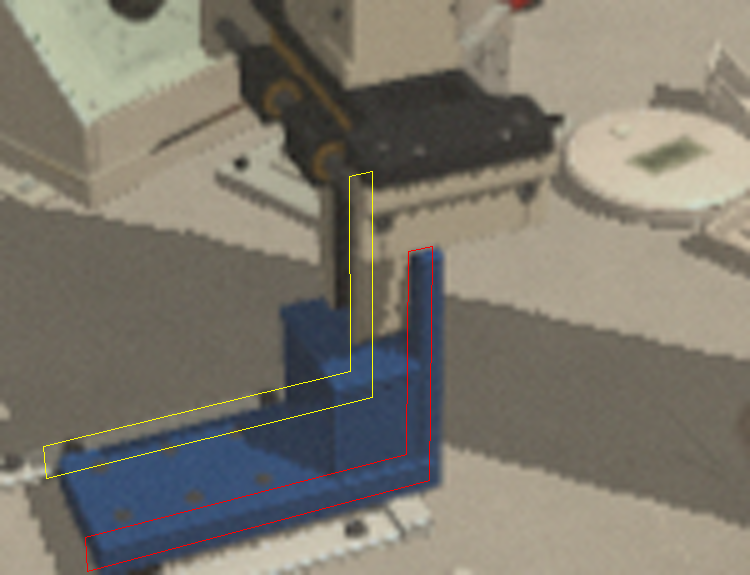

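```bash
python3 -m handwheel '[{"linear":[0,0,-0.4],"rotation":[0,0,0]},{"linear":[0,0,-0.4],"rotation":[0,0,0]},{"linear":[0,0,-0.4],"rotation":[0,0,0]},{"linear":[0,0,-0.4],"rotation":[0,0,0]},{"linear":[0,0,-0.4],"rotation":[0,0,0]},{"linear":[0,0,0],"rotation":[0,0,0]}]' ; python3 -c "
from fit import *
s,p,Rc=st()
r=lay('pics/s22.png',90,10.5); cv2.imwrite('pics/raw22.png',r)"
```

```text
clock: 17.78
tcp_pos: [0.5042, 0.1996, 0.0722]
ee_rot: [0.599, 0.376, -0.599, 0.376]
ft_force: [-1.1, -0.0, 0.0]
grip_width: 0.02
t 17.78 tcp(cradle mm) [11.7  3.6 72.2] F(cradle) [-0.5  1.   0. ] rot2go(tool) [ 0.001 -0.    -0.   ] w 20.0
```

View pics/s22.png

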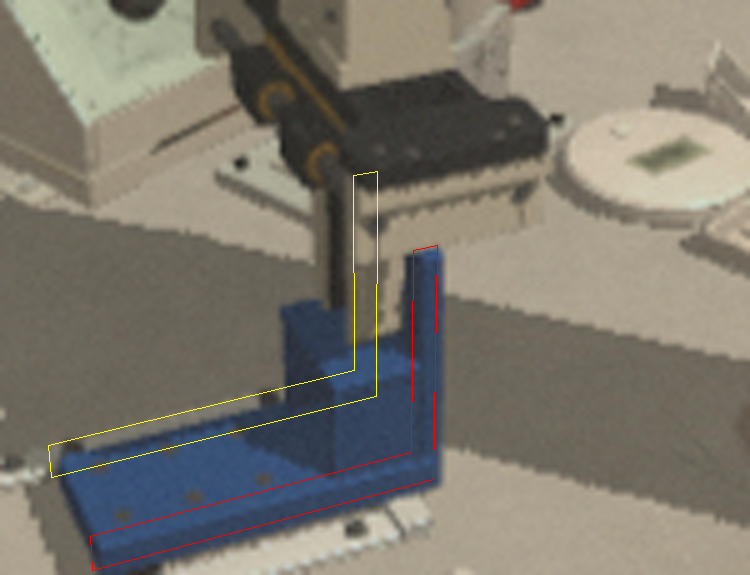

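```bash
python3 -m handwheel '[{"linear":[-10,0,0],"rotation":[0,0,0]},{"linear":[-20,0,0],"rotation":[0,0,0]},{"linear":[-30,0,0],"rotation":[0,0,0]},{"linear":[-30,0,0],"rotation":[0,0,0]},{"linear":[-30,0,0],"rotation":[0,0,0]},{"linear":[-30,0,0],"rotation":[0,0,0]},{"linear":[0,0,0],"rotation":[0,0,0]}]' ; python3 -c "
from fit import *
s,p,Rc=st()
r=lay('pics/s23.png',90,10.5); cv2.imwrite('pics/raw23.png',r)
cv2.imwrite('pics/r23c.png',crop(r,230,190,150,115,5))"
```

```text
clock: 18.42
tcp_pos: [0.5065, 0.1997, 0.2278]
ee_rot: [0.602, 0.375, -0.596, 0.376]
ft_force: [0.4, 0.0, 0.3]
grip_width: 0.0201
t 18.42 tcp(cradle mm) [ 12.8   1.6 227.8] F(cradle) [ 0.2 -0.3  0.3] rot2go(tool) [-0.    -0.006 -0.004] w 20.1
```

View pics/r23c.png

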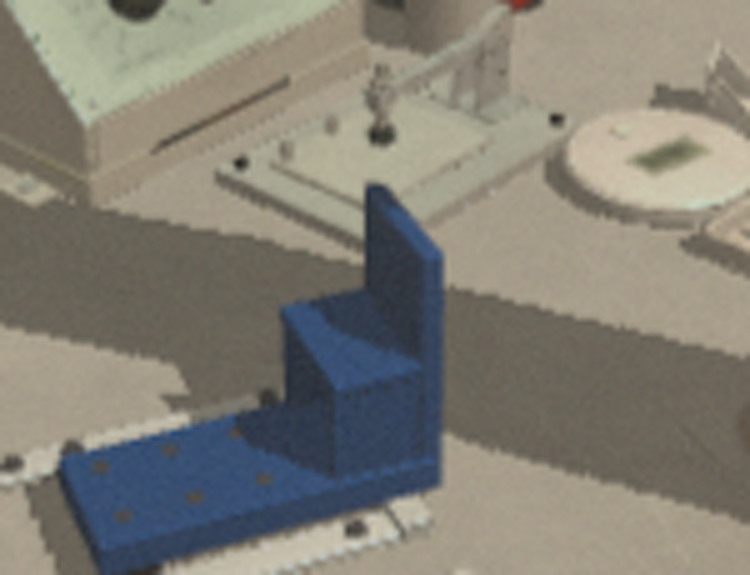

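```bash
python3 -m handwheel '[{"linear":[0,0,40],"rotation":[0,0,0]},{"linear":[0,0,40],"rotation":[0,0,0]},{"linear":[0,0,40],"rotation":[0,0,0]},{"linear":[0,0,40],"rotation":[0,0,0]},{"linear":[0,0,40],"rotation":[0,0,0]},{"linear":[0,0,40],"rotation":[0,0,0]},{"linear":[0,0,40],"rotation":[0,0,0]},{"linear":[0,0,40],"rotation":[0,0,0]},{"linear":[0,0,0],"rotation":[0,0,0]}]' ; python3 -c "
from fit import *
s,p,Rc=st()
a=env.capture('scene'); cv2.imwrite('pics/s24.png',crop(a,225,205,120,100,6)); cv2.imwrite('pics/s24f.png',a)
a=env.capture('top'); cv2.imwrite('pics/t24.png',crop(a,170,170,130,90,6))
cv2.imwrite('pics/t24f.png',a)"
```

```text
clock: 19.22
tcp_pos: [0.3607, -0.0935, 0.2221]
ee_rot: [-0.6, -0.374, 0.601, -0.373]
ft_force: [-0.9, -0.7, -0.2]
grip_width: 0.0199
t 19.22 tcp(cradle mm) [-314.7    5.1  222.1] F(cradle) [-1.   0.5 -0.2] rot2go(tool) [-0.007  0.     0.002] w 19.9
```

View pics/s24.png

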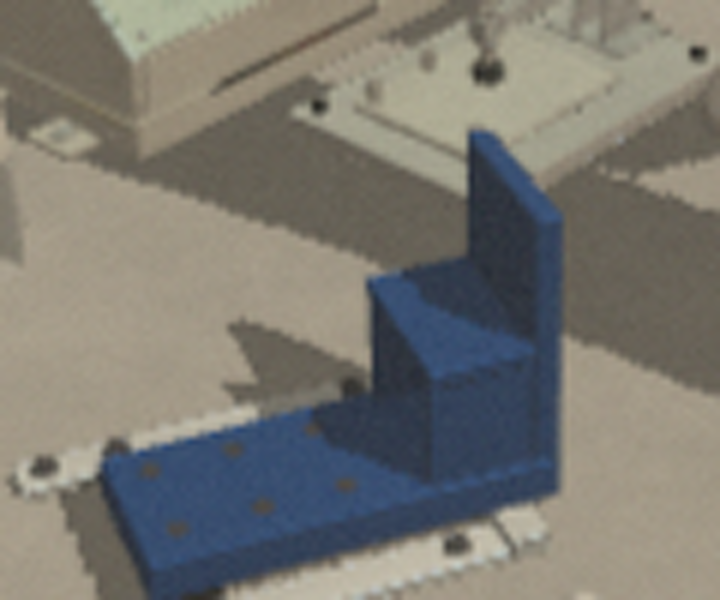

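View pics/t24.png

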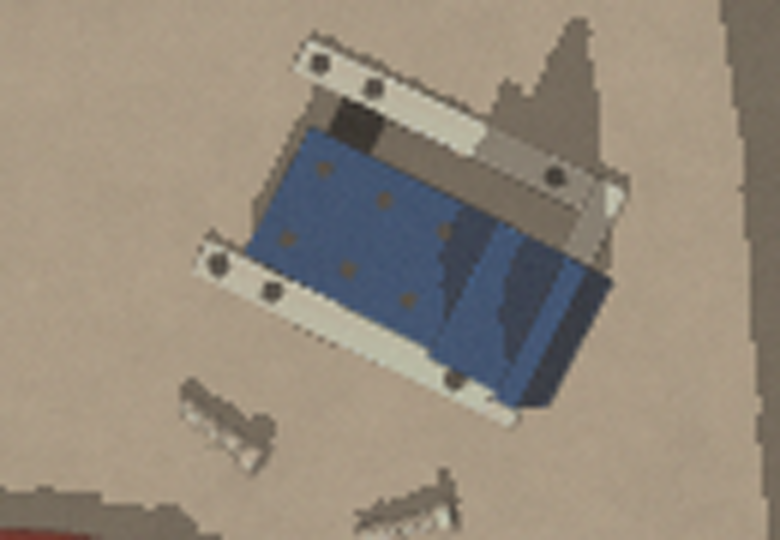

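View pics/t24f.png

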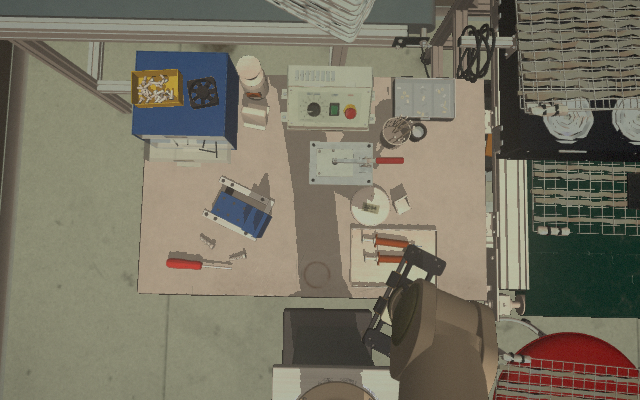

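Run:
```python
from fit import *
T=lambda p:c2p((170,170),6,p); S=lambda p:c2p((225,205),6,p)
ot=[[140,-30,24],[140,30,24],[0,-30,118],[0,30,118]]; ut=T([[311,128],[246,250],[612,285],[548,407]])
os_=[[0,30,118],[0,30,8],[140,-30,24],[140,30,24]]; us=S([[560,217],[558,492],[105,467],[155,568]])
# cradle refs from same images
ct=[[0,-55,8]]; uct=T([[628,180]])
for nm,ob in(("both",[("top",ot,ut),("scene",os_,us)]),("top",[("top",ot,ut)]),("scene",[("scene",os_,us)])):
    b,e=fit(ob,[.49,.18,1.12]); d=b[:2]-CR[:2];c,s=np.cos(CR[2]),np.sin(CR[2])
    print(nm,"heel X %.1f y %.1f yaw %.1f"%((c*d[0]+s*d[1])*1000,(-s*d[0]+c*d[1])*1000,np.degrees(b[2]-CR[2])));print(e.round(1).tolist())
print(proj("top",world(CR,ct)),uct)
```

```text
both heel X -13.1 y 7.4 yaw 0.9
[[0.2, 0.0], [-0.1, 1.4], [-3.1, -2.9], [-4.4, 0.8], [1.6, -1.4], [1.0, -0.3], [-0.9, -2.2], [-0.2, -0.7]]
top heel X -17.0 y 4.3 yaw 1.2
[[1.9, -0.1], [1.8, 1.4], [-1.0, -3.4], [-2.2, 0.4]]
scene heel X -11.0 y 8.5 yaw 2.1
[[1.1, -0.9], [0.5, 0.2], [-1.7, -0.7], [-0.3, 0.8]]
[[274.27120891 202.32657136]] [[274.25       199.58333333]]
```

Run:
```python
from fit import *
T=lambda p:c2p((170,170),6,p); S=lambda p:c2p((225,205),6,p)
ot=[[140,-30,24],[140,30,24],[0,-30,8],[0,30,8],[0,-30,118],[0,30,118]]; ut=T([[311,128],[246,250],[612,285],[548,407],[585,266],[523,405]])
os_=[[0,30,118],[0,30,8],[140,-30,24],[140,30,24]]; us=S([[560,217],[558,492],[105,467],[155,568]])
ct=[[0,-55,8],[0,55,8]]; uct=T([[628,180],[517,425]])
im={n:cv2.imread(f'pics/{n[0]}24.png') for n in('top','scene')}
for nm,ob in(("top",[("top",ot,ut)]),("scene",[("scene",os_,us)]),("both",[("top",ot,ut),("scene",os_,us)])):
    b,e=fit(ob,[.49,.18,1.12]); d=b[:2]-CR[:2];c,s=np.cos(CR[2]),np.sin(CR[2])
    print(nm,"heel X %.1f y %.1f yaw %.1f"%((c*d[0]+s*d[1])*1000,(-s*d[0]+c*d[1])*1000,np.degrees(b[2]-CR[2])));print(e.round(1).tolist())
print(proj("top",world(CR,ct)),uct)
for n,o in(("top",(170,170)),("scene",(225,205))):
    def L(q,P,col): cv2.polylines(im[n],[((proj(n,world(q,P))-o+.5)*6-.5).round().astype(int)],True,col,1)
    for y in(-30,30): L(b,[[0,y,8],[140,y,8],[140,y,24],[10,y,24],[10,y,118],[0,y,118]],(0,0,255))
    L(CR,[[0,-55,8],[0,55,8],[14,55,8],[14,-55,8]],(0,255,0)); L(CR,[[105,-39,8],[125,-39,8],[125,39,8],[105,39,8]],(0,255,0))
    cv2.imwrite(f'pics/o24{n[0]}.png',im[n])
```

```text
top heel X -11.3 y 7.7 yaw 0.2
[[-0.1, -0.7], [-0.6, 0.5], [0.6, -1.1], [0.2, 0.1], [0.8, 0.1], [-1.1, 0.8]]
scene heel X -11.0 y 8.5 yaw 2.1
[[1.1, -0.9], [0.5, 0.2], [-1.7, -0.7], [-0.3, 0.8]]
both heel X -11.5 y 7.9 yaw 1.0
[[-0.5, -0.0], [-0.8, 1.4], [0.5, -1.1], [0.4, 0.3], [0.7, 0.1], [-1.0, 1.0], [0.9, -1.1], [0.4, 0.0], [-1.6, -1.8], [-0.9, -0.3]]
[[274.27120891 202.32657136]
 [253.8748063  241.62044653]] [[274.25       199.58333333]
 [255.75       240.41666667]]
```

View pics/o24t.png

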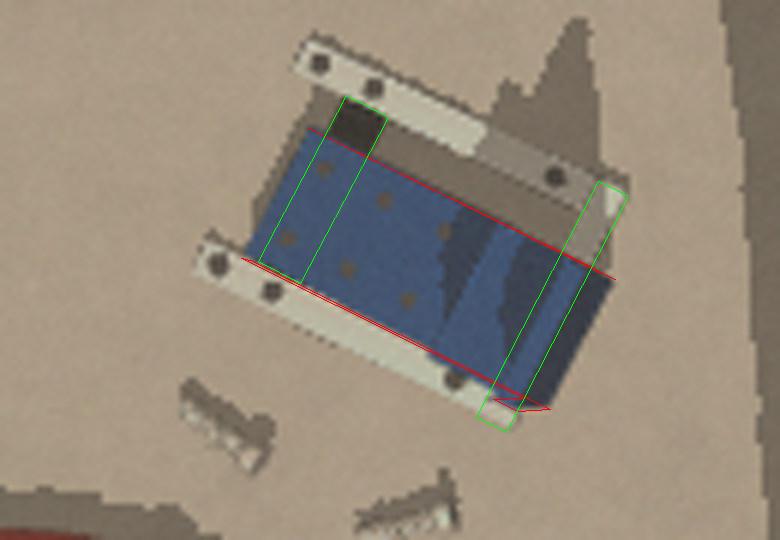

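View pics/o24s.png

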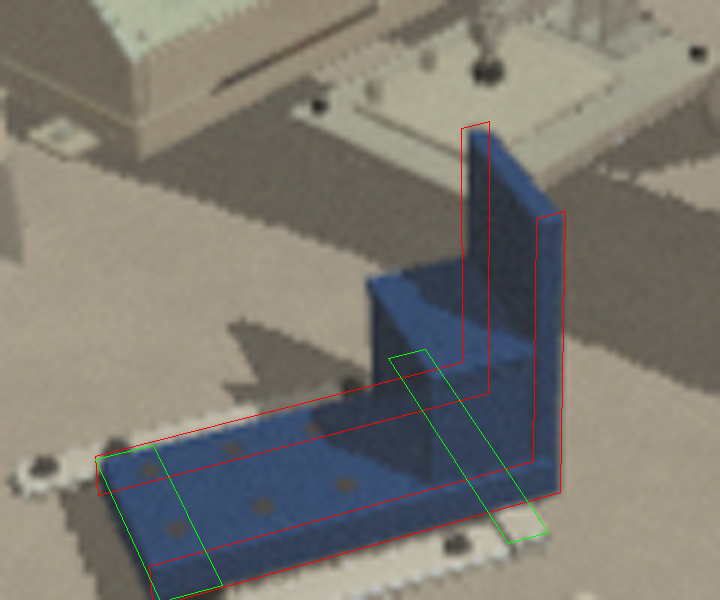

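```bash
python3 -c "
from fit import *
a=cv2.imread('pics/scene0.png');b=env.capture('scene')
print(b[240:290,310:320].mean(), np.abs(b.astype(int)-cv2.imread('pics/s24f.png')).mean()); st()
print(env.sign_off())"
```

```text
78.55 2.261436197916667
t 19.37 tcp(cradle mm) [-308.6    3.5  222.1] F(cradle) [ 0.  -0.1 -0.4] rot2go(tool) [-0.001 -0.     0.   ] w 20.0
the job is handed in; nothing more can be done
None
```

The bracket is lying on its back on the stop bar and the rubber rest. It was untouched, with the arm clear, when I handed the job in at about 19.4 s.

**What I did:** With two closed-in fingertips in the step of its foot, I pushed the bracket to the stop bar, where it stopped and the force rose to about 11 N. I tipped it over the bar's edge in small steps with the fingertips staying in the crook. The press was about 10–16 N. It passed its balance point under control and showed no visible slip until the end. I let the press off once it was on the rest, and nothing was gripped.

**Last checks:**
- **Level:** in the scene camera it looks level at 90°, and the heel edge fits 8 mm above the bench.
- **Heel:** it is about 10–11 mm in front of the bar, not the nominal 8 mm, because the bracket slid back about 2 mm when I released the press. I left it there. By calculation the key is still behind the bar, though I could not see it directly.
- **Sideways:** it is about 8 mm off the cradle's middle, between the runners.
- **Squareness:** the two cameras disagreed slightly, 0.2° from the top and 2.1° from the scene. My cradle position estimate is also off by about 1–1.5 mm.
- **Other things on the bench:** in the top picture, both bolts are where they were to within about 2 pixels, and the screwdriver and meter look unmoved. I did not measure the loupe or the small bracket.

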